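# Check the next drive out of the evidence tray

### The arm

A 6-joint arm with a two-finger parallel gripper is mounted at the origin on the work surface. World frame = base frame: x ahead of the robot, y to its left, z up, the work surface at z = 0. Lengths are in m, angles in rad, forces in N, time in s.
With the tool pointing down it reaches from about 0.35 to 0.975 m from the base axis. Payload 4.9 kg.
Tool frame: the origin (TCP) lies midway between the tips of the shut fingers; the grasp point (between the pads) lies 19 mm behind it; z points along the fingers, y is the direction in which the jaws open and shut (so a half turn about z gives the same grasp; the last joint's range is limited). The gripper opens to 85 mm and grips with 20 to 120 N. Pads are 22 mm wide; open, the fingers measure 114 mm over their backs; the gripper's body (76 mm by 85 mm) begins 54 mm behind the grasp point. The pads swing forward as they close: fully open they stand 13 mm farther back than shut.
Start: joints at [-1.34, 0.053, 1.613, -0, 1.476, -0.119], TCP at [0.214, -0.587, 0.231] pointing down, gripper open.
Joint ranges: [-3.01, 3.01], [-1.01, 2.22], [0.06, 2.58], [-1.02, 4.17], [0.09, 2.62], [-3.14, 3.14]. Speed limits (rad/s): [2.57, 2.57, 3.14, 3.14, 3.14, 3.14].

### API

Orientations are given as a unit quaternion [w, x, y, z].
In Python, from plant import state, grab_frame, camera_params, job_done, boxes_of gives the robot as it stands.
- The arm moves only by the tool step_arm, never from a script. Its argument "steps" is a list of rows, each a list of 4 numbers: the shift along the tool's x, y, z in mm, then the turn about the tool's z in degrees. A call has 1 to 8 rows; each row shifts and turns the pose as measured when the row begins, along the tool's axes as they then stand; what a row does not reach is not made up. A row lasts 1/10 s, in which the tool goes at most 50 mm and 8.59 degrees, less where a joint would pass 70% of its speed; a pose out of reach is approached as far as the arm can. A call is refused whole if a number of a shift passes 50 or a number of a turn 8.59, either way. A call with a gripper value outside its range is refused whole. "claw" is the opening in per cent of the stroke, from 0 (shut) to 100 (fully open), set as the call begins (left out, the last holds). The fingers move at their own pace and stop on an object; the grip force is fixed at half the most. Time passes only in rows, so rows that do not move let the fingers close. It gives the time, the measured TCP pose, the force and the opening at its end, in the units of the state.
- state(): the state, without advancing time (a new reading comes with each control period).
- grab_frame(name): name is "side" or "top" or "wrist"; returns (picture, depth): 384x512x3 uint8, red, green, blue; 384x512 float32, m along the optical axis (not along the pixel's ray), 0 where there is no reading.
- camera_params(name): a dict with "mtx" (3x3 intrinsics, pixels), "extrinsics" (4x4, takes a point from camera to world coordinates); the wrist camera has in their place "T_tool_cam" (4x4, takes a point from camera to tool coordinates, whose origin is the TCP and whose axes are the flange's). Camera axes: x right, y down, z forward; pixel columns grow to the right and rows downward; lengths in m; the calibration is good to about 2 mm. A picture is of the moment at which its call begins: read the wrist's pose just before it. camera_params takes no time and is no camera call.
- job_done(): hands the job in, once; it reports no verdict.
Trained networks look in the newest picture that a camera, given by its name, has taken for a name from the list of things; names that differ only in an ending like _2 or _b are one class to them, and where a whole thing is asked for, a point or a joint stands for the part that bears it (a point fixed in the world has none). Each returns a list of dicts, best first, with "p" (0 to 1); they miss things now and then, are a little off and sometimes report something else, mostly with a low value. They report only what shows in the picture. A call takes as long as a camera call.
- boxes_of(camera, label): "box" ([left, top, width, height] in pixels, round what is visible of it).
The state is a dict: "time": time; "joint_pos": joint angles; "joint_vel": joint speeds; "joint_efforts": joint torques, N m; "tool_pos": TCP position; "tool_rot": TCP orientation; "contact_force": force on the tool from outside, world axes, zero at the start; "ft_torque": the same for the moment, N m; "gripper_width": opening from 0.0 (shut) to 1.0 (fully open).
Only numpy, scipy, OpenCV 4.12 (cv2) and the standard library are available. Lean on these libraries where they do the work, as an engineer would, in place of code of your own. Each camera call takes 0.05 s, during which the arm holds its last target. There are 200 camera calls.

### The job

The yellow portable SSD, lying behind the blue and the red drive case on the olive evidence tray, is next to be imaged: stand both cases out of the way on the light-blue antistatic mat, lay the yellow SSD flat in the imager's open bay, and then lay the finished white SSD from the grey tray flat on the rubber pad where the yellow one was, lengthwise on the pad. Last, stand each case back where it stood in front of the pad, square in the tray. Never tip a case over, and leave the screw jar where it is.

Things in the scene. Friction and masses are not known exactly. Their poses are not given: they have to be found in the camera images.
- blue_case: Blue plastic drive case, a plain upright block standing on its long edge: 28 mm thick (its x), 125 mm wide (its y), 85 mm tall (its z), about 0.2 kg. Origin at the centre of its underside. It stands on the floor of the evidence tray (5 mm above the table), in the front row nearest the robot, beside the red case with about 13 mm between them; which of the two is left or right varies. Pinch it across its thickness near the top. It must end where it stood at the start.
- red_case: Red plastic drive case, same size, mass, origin and axes as the blue one; the other one of the front row. It must end where it stood at the start.
- yellow_ssd: Yellow portable SSD lying flat: 50 mm (its x) by 100 mm (its y, lengthwise) by 16 mm high, about 0.09 kg. Origin at the centre of its underside. It lies on the rubber pad in the evidence tray, about 12 mm behind the backs of the two cases and across the gap between them, so it cannot be gripped until they are gone. Grip it across its 50 mm width.
- white_ssd: White portable SSD lying flat, same size, mass, origin and axes as the yellow one. It lies on the floor of the grey tray, 4 mm above the table.
- evidence_tray: Fixed olive tray, 170 mm (its x) by 330 mm (its y), floor 5 mm above the table, rim walls 4 mm thick and 18 mm high above the table. Origin at the centre of its underside; its +x points away from the robot, so the cases stand on its -x half, 52 mm in front of its middle.
- rubber_pad: Fixed dark rubber pad on the floor of the evidence tray, at the tray's middle: 60 mm (its x) by 112 mm (its y, lengthwise) by 2 mm thick. Origin at the centre of its underside, 5 mm above the table; its top is 7 mm above the table. Turned with the tray. About 56 mm are free between an SSD centred on it and the tray's rear wall.
- static_mat: Fixed light-blue antistatic mat, 240 mm (its x) by 210 mm (its y) by 3 mm thick, flat on the table on one side of the evidence tray (left or right varies); the side area for the two cases. Origin at the centre of its underside.
- imager: Fixed drive imager. Origin on the table under the centre of its open bay: a shallow dark-floored recess 84 mm (its x) by 130 mm (its y) whose floor is 22 mm and whose grey rim, 8 to 10 mm wide, is 28 mm above the table. The SSD lies in it with its length along the bay's y. On the +x side, from 62 to 158 mm from the origin, is the electronics housing with a screen, 46 mm high and 150 mm wide. It stands on the other side from the antistatic mat.
- out_tray: Fixed grey tray with the finished drive in it, between the robot and the evidence tray: 120 mm (its x) by 170 mm (its y), floor 4 mm above the table, rim 4 mm thick and 12 mm high. Origin at the centre of its underside.
- screw_jar: Small clear jar of screws with a black lid, 41 mm across, 43 mm tall, loose, standing in a rear corner of the evidence tray (about 45 mm behind and 120 mm to the left of the tray's middle). Origin at the centre of its underside. To be left alone.

How it is judged:
On the way, in this order (a step that is already met when the one before it is completed fails the run):
1. both cases stand on the antistatic mat, let go (x of blue_case in the frame of static_mat between -0.12 and 0.12 m and y of blue_case in the frame of static_mat between -0.105 and 0.105 m and x of red_case in the frame of static_mat between -0.12 and 0.12 m and y of red_case in the frame of static_mat between -0.105 and 0.105 m and height (world z) of each of blue_case, red_case below 0.012 m and contact force between each of blue_case, red_case and the fingers below 0.1 N), for 0.2 s.
2. the yellow SSD lies flat in the imager's bay, let go (horizontal distance between yellow_ssd and imager below 0.015 m and height (world z) of yellow_ssd below 0.026 m and angle between yellow_ssd's own z axis and vertical below 0.08 rad and angle between the y axis of yellow_ssd and the y axis of imager, either way round below 0.3 rad and contact force between yellow_ssd and the fingers below 0.1 N), for 0.2 s.
3. the white SSD lies flat on the rubber pad, let go (horizontal distance between white_ssd and rubber_pad below 0.015 m and height (world z) of white_ssd below 0.011 m and angle between white_ssd's own z axis and vertical below 0.08 rad and angle between the y axis of white_ssd and the y axis of rubber_pad, either way round below 0.2 rad and contact force between white_ssd and the fingers below 0.1 N), for 0.2 s.
At the end, for the whole second after the job is handed in: Yellow SSD flat in the bay and white SSD flat on the pad, each within 15 mm of centre and lengthwise (0.3 and 0.2 rad); both cases upright within 15 mm of their starts and 0.2 rad of square to the tray; jar within 20 mm of its start; all at rest (horizontal distance between yellow_ssd and imager below 0.015 m and height (world z) of yellow_ssd below 0.026 m and angle between each of yellow_ssd, white_ssd's own z axis and vertical below 0.08 rad and angle between the y axis of yellow_ssd and the y axis of imager, either way round below 0.3 rad and horizontal distance between white_ssd and rubber_pad below 0.015 m and height (world z) of white_ssd below 0.011 m and angle between the y axis of white_ssd and the y axis of rubber_pad, either way round below 0.2 rad and distance of each of blue_case, red_case from where it was at the start of the episode below 0.015 m and angle between each of blue_case, red_case's own z axis and vertical below 0.1 rad and angle between the y axis of each of blue_case, red_case and the y axis of evidence_tray, either way round below 0.2 rad and distance of screw_jar from where it was at the start of the episode below 0.02 m and linear speed of each of yellow_ssd, white_ssd, blue_case, red_case below 0.02 m/s); the robot touches nothing.
It fails at once if a drive case is tipped over (angle between any of blue_case, red_case's own z axis and vertical above 0.6 rad).
It fails at once if the screw jar is displaced by more than 20 mm or knocked over (distance of screw_jar from where it was at the start of the episode above 0.02 m or angle between screw_jar's own z axis and vertical above 0.5 rad).
It also fails if it takes over 131 s, if anything falls off the work surface, if the arm or the gripper's body presses on something with over 40 N, if the wrist force passes 120 N, or if a joint passes its speed limit or range.

## Working session

There is one attempt and no reset: what is moved stays moved. The work goes in short steps, Python scripts to look and compute and a tool call to move; the robot and the scene stay as the last step left them, time stands still between calls to the robot, and variables do not carry over. Pictures are saved under pics/ and viewed, about 12 in all and at most 16, crops included, and the job is handed in when it is done.

Besides the shell and the picture viewer there is one more tool, called after "Request:" as name([rows], argument=value, ...), one row to a line, values as JSON. step_arm: Moves the arm, as the interface text tells. Its arguments: {"type":"object","properties":{"steps":{"type":"array"},"claw":{"type":"number"}},"required":["steps"]}

```bash
mkdir -p pics; ls
cat > h.py <<'E'
import numpy as np, cv2
from plant import *
from scipy.spatial.transform import Rotation as R
def tool():
    s=state(); q=s["tool_rot"]; T=np.eye(4); T[:3,:3]=R.from_quat([q[1],q[2],q[3],q[0]]).as_matrix(); T[:3,3]=s["tool_pos"]; return T
def cloud(name):
    T=tool(); im,d=grab_frame(name); c=camera_params(name); K=np.array(c["mtx"])
    E=np.array(c["extrinsics"]) if "extrinsics" in c else T@np.array(c["T_tool_cam"])
    v,u=np.indices(d.shape); P=np.stack([(u-K[0,2])/K[0,0]*d,(v-K[1,2])/K[1,1]*d,d],-1)
    W=P@E[:3,:3].T+E[:3,3]; W[d==0]=np.nan
    return im,W
def save(im,n): cv2.imwrite(f"pics/{n}.png",im[:,:,::-1])
E
python3 - <<'E'
from h import *
print(state())
for n in ["top","side"]:
    im,W=cloud(n); save(im,n+"0"); np.savez(n+"0.npz",im=im,W=W)
    print(n, camera_params(n)["extrinsics"])
    for l in ["blue_case","red_case","yellow_ssd","white_ssd","imager","static_mat","evidence_tray","out_tray","screw_jar"]:
        b=boxes_of(n,l)[:1]
        for x in b:
            c=np.array(x["box"]); u,v=int(c[0]+c[2]/2),int(c[1]+c[3]/2); print(l,x["p"] ,c.round(0),W[min(v,383),min(u,511)].round(3))
print(tool()); print(camera_params("wrist"))
E
```

```text
pics
{'time': 0.0, 'joint_pos': array([-1.33999121e+00,  5.33730341e-02,  1.61429790e+00,  9.66617776e-06,
        1.47600551e+00, -1.18992823e-01]), 'joint_vel': array([ 1.71901992e-03,  1.68043937e-05, -8.16856456e-04, -1.82931182e-04,
        6.50694431e-04, -1.57369018e-03]), 'joint_efforts': array([-1.48483417e-03, -3.93678546e+01, -3.70178175e+01, -2.06698837e-04,
        7.05939470e-03,  6.99584710e-07]), 'tool_pos': array([ 0.2140554 , -0.58653482,  0.23005067]), 'tool_rot': array([-1.04053848e-03,  9.84743670e-01,  1.74008100e-01, -5.34147386e-05]), 'contact_force': array([ 0.4317284 , -0.03254266,  0.21455743]), 'ft_torque': array([ 0.01172455, -0.00831646,  0.03755366]), 'gripper_width': 0.99493560007644}
top [[-0.02616543 -0.99655341  0.07871889  0.45851565]
 [-0.99962744  0.02669535  0.00568678  0.0105616 ]
 [-0.00776861 -0.07854077 -0.99688063  1.15705606]
 [ 0.          0.          0.          1.        ]]
blue_case 0.83 [249. 182.  57.  22.] [ 0.556 -0.026  0.088]
red_case 0.73 [187. 176.  59.  21.] [0.575 0.107 0.089]
yellow_ssd 0.71 [223. 160.  50.  18.] [0.62  0.03
[... 1124 characters left out ...]
.39434089e-01 -1.58731982e-05 -5.87137049e-01]
 [-6.48621949e-06  1.45302143e-05 -1.00000000e+00  2.31316845e-01]
 [ 0.00000000e+00  0.00000000e+00  0.00000000e+00  1.00000000e+00]]
{'mtx': array([[314.13852885,   0.        , 250.2381064 ],
       [  0.        , 314.13852885, 195.0652464 ],
       [  0.        ,   0.        ,   1.        ]]), 'T_tool_cam': array([[ 8.75468342e-04, -9.57497245e-01, -2.88441086e-01,
         7.28284965e-02],
       [ 9.99999592e-01,  7.73675668e-04,  4.66908742e-04,
        -5.56072176e-04],
       [-2.23903984e-04, -2.88441377e-01,  9.57497531e-01,
        -1.42009644e-01],
       [ 0.00000000e+00,  0.00000000e+00,  0.00000000e+00,
         1.00000000e+00]])}
```

```bash
cat > fit.py <<'E'
from h import *
# name: (hue lo,hi,smin,vmin, zlo,zhi)
S={"blue_case":(100,130,100,40,.075,.1),"red_case":(170,190,120,60,.075,.1),"yellow_ssd":(20,35,110,90,.012,.05)}
def rect(W,m):
    m=cv2.morphologyEx(m.astype(np.uint8),cv2.MORPH_OPEN,np.ones((2,2)))
    n,l,st,_=cv2.connectedComponentsWithStats(m)
    if n<2: return None
    p=W[l==1+st[1:,4].argmax()]; p=p[np.isfinite(p).all(1)]
    (c,s,a)=cv2.minAreaRect((p[:,:2]*1000).astype(np.float32))
    if s[0]>s[1]: a+=90; s=s[::-1]   # a: direction of short side from world x
    a=(a+90)%180-90
    return np.round(c,1),np.round(s,1),round(a,1),round(float(np.median(p[:,2]))*1000,1),len(p)
def fits(im,W):
    H=cv2.cvtColor(im,cv2.COLOR_RGB2HSV).astype(int); h,s,v=H[...,0],H[...,1],H[...,2]; z=W[...,2]
    o={}
    for k,(a,b,sm,vm,z0,z1) in S.items():
        hh=np.where(h<10,h+180,h) if b>180 else h
        o[k]=rect(W,(hh>=a)&(hh<=b)&(s>sm)&(v>vm)&(z>z0)&(z<z1))
    o["white_ssd"]=rect(W,(s<60)&(v>180)&(z>.014)&(z<.05)&(W[...,1]>-.2))
    o["mat"]=rect(W,(h>85)&(h<115)&(s>30)&(v>120)&(z<.015)&(W[...,1]>.15))
    return o
if __name__=="__main__":
    for n in ["top","side"]:
        f=np.load(n+"0.npz")
        for k,r in fits(f["im"],f["W"]).items(): print(n,k,r)
E
python3 fit.py
```

```text
top blue_case (array([550.9, -27.6]), array([ 10.6, 120.2]), -7.5, 89.4, 258)
top red_case (array([575.6, 110.9]), array([ 32.5, 122.1]), -2.6, 89.5, 603)
top yellow_ssd (array([621.2,  35.2]), array([29.5, 45.9]), -7.9, 23.9, 235)
top white_ssd None
top mat (array([429.7, 368. ]), array([207.3, 237.1]), 80.3, 4.0, 8337)
side blue_case (array([549.6, -75.3]), array([ 24.6, 223.9]), -8.0, 89.5, 328)
side red_case (array([572.7, 102.8]), array([ 25.2, 145.3]), -7.3, 89.2, 446)
side yellow_ssd (array([619.2,  39.3]), array([33. , 49.7]), -7.5, 24.1, 165)
side white_ssd (array([950.1, -42.7]), array([ 39.3, 304.8]), -0.1, 35.9, 872)
side mat (array([426.1, 367.7]), array([205.9, 241.4]), 80.7, 3.6, 10171)
```

View pics/top0.png

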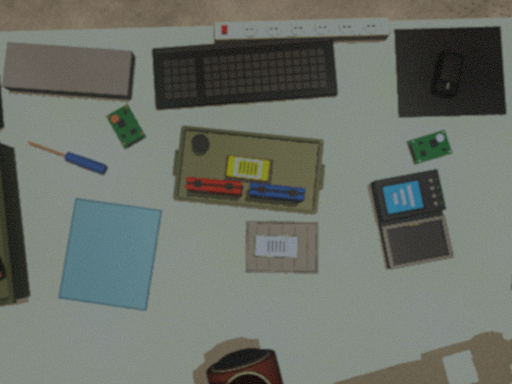

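View pics/side0.png

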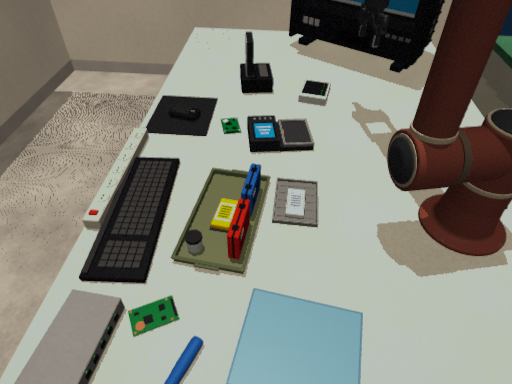

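```bash
cat > plan.py <<'E'
from h import *
import sys
# python3 plan.py maxstep x y z jawyaw [x y z jawyaw ...]   (m, deg of jaw axis tool y from world x)
# prints rows; levels the tool only through z turns
def plan(T,wps,st=45):
    p=T[:3,3]*1000; psi=np.degrees(np.arctan2(T[1,0],T[0,0])); out=[]
    for w in wps:
        q=np.array(w[:3])*1000; tgt=w[3]+90; d=(tgt-psi+180)%360-180
        if abs(d)>90: d-=180*np.sign(d)
        n=max(1,int(np.ceil(np.linalg.norm(q-p)/st)),int(np.ceil(abs(d)/8.5)))
        D=(q-p)/n; rows=[]
        for i in range(n):
            c,s=np.cos(np.radians(psi)),np.sin(np.radians(psi))
            rows.append([round(float(c*D[0]+s*D[1]),1),round(float(s*D[0]-c*D[1]),1),round(float(-D[2]),1),round(float(-d/n),2)]); psi+=d/n
        p=q; out.append(rows)
    return out
if __name__=="__main__":
    a=list(map(float,sys.argv[1:])); w=np.array(a[1:]).reshape(-1,4)
    T=tool(); print("now",T[:3,3].round(4),"jaw",round(np.degrees(np.arctan2(T[1,0],T[0,0]))-90,1),"tilt",T[:3,2].round(3))
    for r in plan(T,w,a[0]):
        for i in range(0,len(r),8): print(r[i:i+8])
        print("--")
E
python3 plan.py 45 0.2 -0.587 0.36 -70 .5 .03 .36 -7.7
python3 - <<'E'
from fit import *
f=np.load("top0.npz"); im,W=f["im"],f["W"]; x,y,z=W[...,0],W[...,1],W[...,2]
print("white",rect(W,(z>.0165)&(abs(x-.44)<.06)&(abs(y+.02)<.08)))
g=im.astype(int).sum(2)
print("cases",rect(W,(z>.07)&(z<.11)&(abs(x-.575)<.06)&(abs(y-.106)<.068)),rect(W,(z>.07)&(z<.11)&(abs(x-.555)<.05)&(abs(y+.03)<.066)))
print("imager",rect(W,(z>.01)&(abs(x-.52)<.2)&(abs(y+.35)<.12)&(z<.1)))
print("housing",rect(W,(z>.037)&(abs(x-.52)<.2)&(abs(y+.35)<.12)&(z<.1)))
print("tray",rect(W,(z>.012)&(abs(x-.6)<.15)&(abs(y-.04)<.25)&(z<.1)))
print("outtray",rect(W,(z>.007)&(abs(x-.44)<.08)&(abs(y+.03)<.12)&(z<.1)))
E
```

```text
now [ 0.2142 -0.5871  0.2313] jaw -70.0 tilt [-0. -0. -1.]
[[-4.4, -1.7, -42.9, 0.01], [-4.4, -1.7, -42.9, 0.01], [-4.4, -1.7, -42.9, 0.01]]
--
[[30.8, -29.8, -0.0, -3.89], [32.8, -27.7, -0.0, -3.89], [34.6, -25.4, -0.0, -3.89], [36.2, -23.0, -0.0, -3.89], [37.7, -20.5, -0.0, -3.89], [39.0, -17.9, -0.0, -3.89], [40.1, -15.2, -0.0, -3.89], [41.0, -12.4, -0.0, -3.89]]
[[41.8, -9.6, -0.0, -3.89], [42.3, -6.7, -0.0, -3.89], [42.7, -3.8, -0.0, -3.89], [42.9, -0.9, -0.0, -3.89], [42.8, 2.0, -0.0, -3.89], [42.6, 4.9, -0.0, -3.89], [42.2, 7.8, -0.0, -3.89], [41.5, 10.6, -0.0, -3.89]]
--
white (array([435. , -27.5]), array([ 50.1, 100.3]), -3.8, 20.2, 846)
cases (array([578. , 115.8]), array([ 32.8, 132. ]), -4.8, 89.6, 729) (array([557.9, -33.7]), array([ 31. , 131.5]), -4.3, 89.5, 732)
imager (array([ 489.9, -353.1]), array([170.9, 212.9]), -80.5, 28.6, 6039)
housing (array([ 545.9, -344.4]), array([ 98.4, 169.4]), 9.9, 46.6, 2732)
tray (array([619.4,  32.9]), array([178.9, 361.9]), -7.1, 18.0, 1817)
outtray (array([435. , -27.3]), array([ 50.4, 100.7]), -3.7, 20.2, 915)
```

Request:
step_arm([
  [-4.4,-1.7,-42.9,0],
  [-4.4,-1.7,-42.9,0],
  [-4.4,-1.7,-42.9,0],
], claw=100)

```text
time: 1.3
tool_pos: [0.1994, -0.5833, 0.3524]
tool_rot: [-0.01, 0.985, 0.174, -0.0]
contact_force: [0.1, -0.5, -0.4]
gripper_width: 1.002
```

Request:
step_arm([
  [30.8,-29.8,0,-3.9],
  [32.8,-27.7,0,-3.9],
  [34.6,-25.4,0,-3.9],
  [36.2,-23,0,-3.9],
  [37.7,-20.5,0,-3.9],
  [39,-17.9,0,-3.9],
  [40.1,-15.2,0,-3.9],
  [0,0,0,0],
])

```text
time: 2.1
tool_pos: [0.3319, -0.3068, 0.3662]
tool_rot: [0.001, 0.913, 0.409, 0.002]
contact_force: [0.3, -0.0, -0.5]
gripper_width: 1.0
```

```bash
python3 - <<'E'
from fit import *
im,W=cloud("wrist"); save(im,"w1"); np.savez("w1.npz",im=im,W=W)
E
python3 plan.py 45 .5 .03 .36 -7.7
```

```text
now [ 0.3312 -0.3083  0.366 ] jaw -41.9 tilt [ 0.003 -0.001 -1.   ]
[[40.5, -11.1, 0.7, -3.8], [41.2, -8.4, 0.7, -3.8], [41.6, -5.7, 0.7, -3.8], [41.9, -2.9, 0.7, -3.8], [42.0, -0.1, 0.7, -3.8], [41.9, 2.7, 0.7, -3.8], [41.7, 5.4, 0.7, -3.8], [41.2, 8.2, 0.7, -3.8]]
[[40.6, 10.9, 0.7, -3.8]]
--
```

View pics/w1.png

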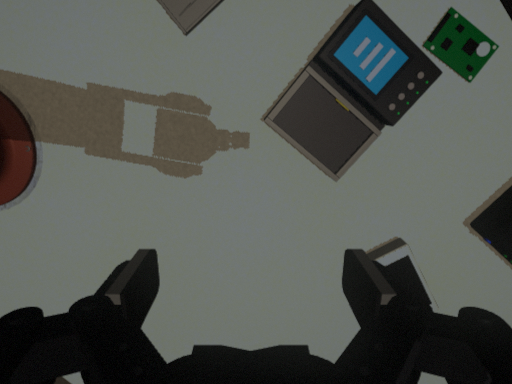

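Request:
step_arm([
  [40.5,-11,0.7,-3.8],
  [41.2,-8.4,0.7,-3.8],
  [41.6,-5.7,0.7,-3.8],
  [41.9,-2.9,0.7,-3.8],
  [42,0,0.7,-3.8],
  [41.9,2.7,0.7,-3.8],
  [41.7,5.4,0.7,-3.8],
  [41.2,8.2,0.7,-3.8],
])

```text
time: 2.95
tool_pos: [0.4853, -0.0093, 0.3591]
tool_rot: [0.004, 0.776, 0.631, -0.001]
contact_force: [0.5, -1.0, 0.2]
gripper_width: 1.0
```

Request:
step_arm([
  [40.6,10.9,0,-3.8],
  [0,0,0,0],
])

```text
time: 3.15
tool_pos: [0.5066, 0.0312, 0.3579]
tool_rot: [0.003, 0.753, 0.658, -0.001]
contact_force: [-0.1, 0.1, -0.1]
gripper_width: 0.997
```

```bash
python3 - <<'E'
from fit import *
f=np.load("w1.npz"); im,W=f["im"],f["W"]; z=W[...,2]
pm=np.zeros(z.shape,np.uint8); cv2.fillPoly(pm,[np.array([[250,120],[306,58],[396,130],[338,192]])],1)
s=im.astype(int).sum(2)
print("z bay med",np.nanmedian(z[(pm>0)]), s[120,320], s[150,295])
print("bay dark",rect(W,(pm>0)&(s<s[120,320]+45)&(z<.027)&(z>.012)))
print("rim outer",rect(W,(pm>0)&(z>.012)&(z<.036)))
print("housing",rect(W,(z>.038)&(z<.06)&(W[...,0]>.4)))
im,W=cloud("wrist"); save(im,"w2"); np.savez("w2.npz",im=im,W=W)
for k,r in fits(im,W).items(): print(k,r)
x,y,z=W[...,0],W[...,1],W[...,2]
print("white",rect(W,(z>.0165)&(z<.03)&(abs(x-.435)<.06)&(abs(y+.0275)<.08)))
for n,c in (("R",(.578,.113)),("B",(.556,-.03))): print(n,rect(W,(z>.08)&(z<.095)&(abs(x-c[0])<.06)&(abs(y-c[1])<.068)))
print("tray",rect(W,(z>.009)&(abs(x-.6)<.15)&(abs(y-.04)<.25)&(z<.1)))
E
python3 plan.py 45 .5 .03 .36 -7.7
```

```text
z bay med 0.02143035996940934 136 336
bay dark (array([ 438.7, -354.9]), array([ 84.9, 130.8]), 8.9, 21.7, 4876)
rim outer (array([ 447.4, -358.5]), array([118.3, 162.9]), 9.3, 21.9, 7498)
housing (array([ 557.2, -343.8]), array([116.6, 168.8]), 8.9, 46.1, 8230)
blue_case (array([551.8, -43.6]), array([ 18.3, 156.2]), -4.1, 89.1, 685)
red_case (array([570. , 106.7]), array([ 21.2, 134.6]), -1.7, 89.1, 906)
yellow_ssd (array([624.1,  35.6]), array([33.7, 48.1]), -8.4, 22.8, 560)
white_ssd None
mat None
white (array([438.4, -29.2]), array([ 48.9, 105.4]), -4.2, 19.4, 1792)
R (array([585. , 111.5]), array([ 43.7, 146.8]), -7.0, 89.1, 2394)
B (array([566., -46.]), array([ 44.1, 157.4]), -7.3, 89.1, 1773)
tray (array([625.8,  30.1]), array([187.1, 370.3]), -7.3, 19.7, 10653)
now [0.506  0.0296 0.3579] jaw -7.8 tilt [ 0.002 -0.008 -1.   ]
[[-0.4, -6.0, -2.1, -0.13]]
--
```

View pics/w2.png

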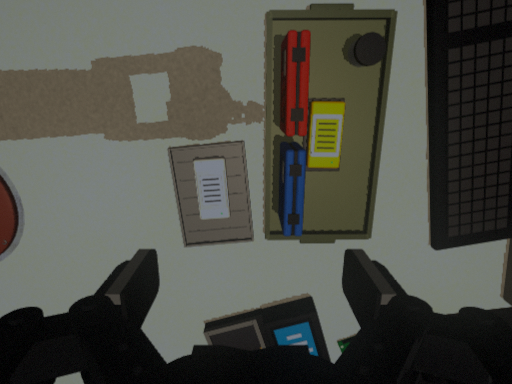

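```bash
cat > ortho.py <<'E'
from h import *
def ortho(im,K,E,c,yaw,z,hx=.1,hy=.1,ppm=2000):
    # picture: right=+local x, up=+local y, centre c (m), plane z
    n,m=int(2*hx*ppm),int(2*hy*ppm); j,i=np.meshgrid(np.arange(n),np.arange(m)); lx=(j+.5)/ppm-hx; ly=hy-(i+.5)/ppm
    a=np.radians(yaw); P=np.stack([c[0]+np.cos(a)*lx-np.sin(a)*ly,c[1]+np.sin(a)*lx+np.cos(a)*ly,np.full(lx.shape,z)],-1)
    Q=(P-E[:3,3])@E[:3,:3]; u=Q[...,0]/Q[...,2]*K[0,0]+K[0,2]; v=Q[...,1]/Q[...,2]*K[1,1]+K[1,2]
    o=cv2.remap(im,u.astype(np.float32),v.astype(np.float32),cv2.INTER_LINEAR)
    for k in range(0,n,int(ppm/100)): o[:6 if k%(ppm//20) else 14,k]=(255,0,255)
    for k in range(0,m,int(ppm/100)): o[k,:6 if k%(ppm//20) else 14]=(255,0,255)
    return o
def wrist():
    T=tool(); im,d=grab_frame("wrist"); c=camera_params("wrist"); return im,np.array(c["mtx"]),T@np.array(c["T_tool_cam"])
E
python3 - <<'E'
from ortho import *
im,K,E=wrist()
a=ortho(im,K,E,(.57,.035),-7.7,.09,.06,.15)
b=ortho(im,K,E,(.62,.035),-7.7,.023,.06,.15)
c=ortho(im,K,E,(.437,-.028),-4,.02,.06,.15)
o=np.concatenate([a,b,c],1); o=np.clip(o.astype(float)*1.5,0,255).astype(np.uint8); save(o,"o1")
E
```

```text
(no output)
```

View pics/o1.png

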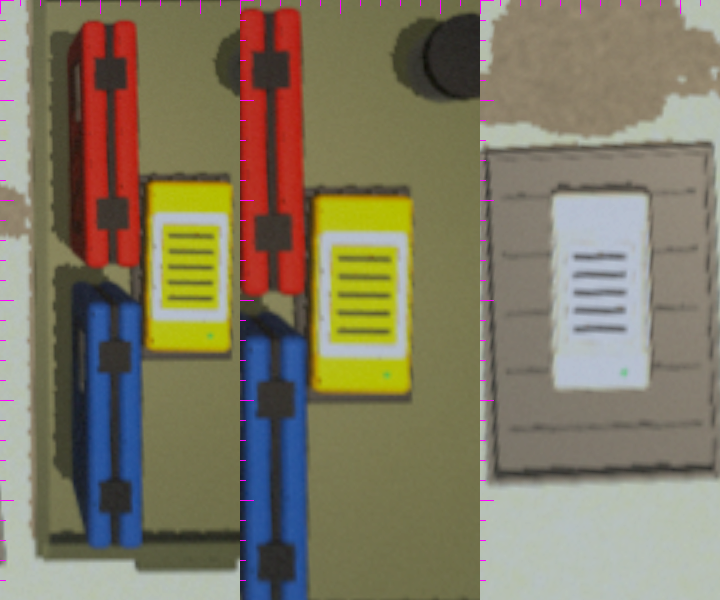

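```bash
python3 plan.py 40 .5758 .1131 .15 -7.2 .5758 .1131 .048 -7.2
```

```text
now [0.5056 0.0285 0.3581] jaw -7.9 tilt [ 0.002 -0.008 -1.   ]
[[15.6, 9.6, 34.7, -0.12], [15.6, 9.7, 34.7, -0.12], [15.5, 9.7, 34.7, -0.12], [15.5, 9.7, 34.7, -0.12], [15.5, 9.8, 34.7, -0.12], [15.5, 9.8, 34.7, -0.12]]
--
[[0.0, 0.0, 34.0, 0.0], [0.0, 0.0, 34.0, 0.0], [0.0, 0.0, 34.0, 0.0]]
--
```

Request:
step_arm([
  [15.6,9.6,34.7,-0.1],
  [15.6,9.7,34.7,-0.1],
  [15.5,9.7,34.7,-0.1],
  [15.5,9.7,34.7,-0.1],
  [15.5,9.8,34.7,-0.1],
  [15.5,9.8,34.7,-0.1],
  [0,0,0,0],
])

```text
time: 3.95
tool_pos: [0.5831, 0.0968, 0.1471]
tool_rot: [0.009, 0.759, 0.651, -0.0]
contact_force: [0.3, -1.2, -0.4]
gripper_width: 1.003
```

```bash
python3 plan.py 25 .5758 .1131 .105 -7.2 .5758 .1131 .048 -7.2
```

```text
now [0.5831 0.0968 0.1471] jaw -8.8 tilt [ 0.011 -0.015 -1.   ]
[[7.5, -4.9, 21.0, -0.8], [7.6, -4.7, 21.0, -0.8]]
--
[[0.0, 0.0, 19.0, -0.0], [0.0, 0.0, 19.0, -0.0], [0.0, 0.0, 19.0, -0.0]]
--
```

Request:
step_arm([
  [7.5,-4.9,8,-0.8],
  [7.6,-4.7,8,-0.8],
  [0,0,0,0],
])

```text
time: 4.25
tool_pos: [0.5768, 0.1098, 0.133]
tool_rot: [0.011, 0.751, 0.66, 0.0]
contact_force: [-0.1, -0.3, 0.1]
gripper_width: 1.002
```

```bash
python3 plan.py 25 .5758 .1131 .105 -7.2 .5758 .1131 .048 -7.2
```

```text
now [0.5768 0.1098 0.133 ] jaw -7.4 tilt [ 0.015 -0.015 -1.   ]
[[1.6, -0.7, 14.0, -0.11], [1.6, -0.7, 14.0, -0.11]]
--
[[0.0, 0.0, 19.0, -0.0], [0.0, 0.0, 19.0, -0.0], [0.0, 0.0, 19.0, -0.0]]
--
```

```bash
python3 - <<'E'
s=open('plan.py').read()
s=s.replace("out=[]\n","out=[]; M=T[:3,:3].copy()\n",1)
i=s.index("            c,s=np.cos"); j=s.index("        p=q; out")
s=s[:i]+"""            rows.append([*map(lambda v:round(float(v),1),M.T@D),round(float(-d/n),2)]); M=M@R.from_euler('z',-d/n,degrees=True).as_matrix()
        psi+=d
"""+s[j:]
open('plan.py','w').write(s)
E
python3 plan.py 20 .5758 .1131 .105 -7.2 .5758 .1131 .048 -7.2
```

```text
now [0.5768 0.1098 0.133 ] jaw -7.4 tilt [ 0.015 -0.015 -1.   ]
[[1.8, -1.0, 14.0, -0.11], [1.8, -1.0, 14.0, -0.11]]
--
[[0.3, -0.3, 19.0, -0.0], [0.3, -0.3, 19.0, -0.0], [0.3, -0.3, 19.0, -0.0]]
--
```

Request:
step_arm([
  [1.8,-1,14,-0.1],
  [1.8,-1,14,-0.1],
  [0.3,-0.3,19,0],
  [0.3,-0.3,19,0],
  [0.3,-0.3,19,0],
  [0,0,0,0],
])

```text
time: 4.85
tool_pos: [0.578, 0.1133, 0.0473]
tool_rot: [0.014, 0.75, 0.661, 0.004]
contact_force: [-0.2, -0.2, 0.2]
gripper_width: 1.0
```

```bash
python3 plan.py 20 .5758 .1131 .048 -7.2
```

```text
now [0.578  0.1133 0.0473] jaw -7.2 tilt [ 0.024 -0.015 -1.   ]
[[-0.5, -2.1, -0.8, -0.01]]
--
```

Request:
step_arm([
  [-0.5,-2.1,0,0],
  [0,0,0,0],
  [0,0,0,0],
  [0,0,0,0],
  [0,0,0,0],
  [0,0,0,0],
], claw=0)

```text
time: 5.45
tool_pos: [0.5776, 0.1133, 0.0504]
tool_rot: [0.015, 0.75, 0.661, 0.006]
contact_force: [-0.1, -0.1, -2.4]
gripper_width: 0.321
```

```bash
python3 plan.py 20 .5758 .1131 .16 -7.2 .49 .36 .16 -9
```

```text
now [0.5776 0.1133 0.0504] jaw -7.2 tilt [ 0.029 -0.015 -0.999]
[[-0.3, 0.3, -18.3, -0.0], [-0.3, 0.3, -18.3, -0.0], [-0.3, 0.3, -18.3, -0.0], [-0.3, 0.3, -18.3, -0.0], [-0.3, 0.3, -18.3, -0.0], [-0.3, 0.3, -18.3, -0.0]]
--
[[16.7, -8.3, -0.4, 0.13], [16.7, -8.3, -0.4, 0.13], [16.7, -8.4, -0.4, 0.13], [16.7, -8.4, -0.4, 0.13], [16.7, -8.4, -0.4, 0.13], [16.6, -8.5, -0.4, 0.13], [16.6, -8.5, -0.4, 0.13], [16.6, -8.5, -0.4, 0.13]]
[[16.6, -8.6, -0.4, 0.13], [16.6, -8.6, -0.4, 0.13], [16.5, -8.7, -0.4, 0.13], [16.5, -8.7, -0.4, 0.13], [16.5, -8.7, -0.4, 0.13], [16.5, -8.8, -0.4, 0.13]]
--
```

Request:
step_arm([
  [-0.3,0.3,-20,0],
  [-0.3,0.3,-25,0],
  [-0.3,0.3,-25,0],
  [-0.3,0.3,-25,0],
  [-0.3,0.3,-15,0],
])

```text
time: 5.95
tool_pos: [0.5712, 0.1129, 0.1573]
tool_rot: [0.011, 0.75, 0.661, 0.001]
contact_force: [0.8, 1.2, -1.5]
gripper_width: 0.321
```

Request:
step_arm([
  [29,-14.6,0,0.2],
  [29,-14.6,0,0.2],
  [29,-14.7,0,0.2],
  [29,-14.8,0,0.2],
  [29,-14.9,0,0.2],
  [29,-15,0,0.2],
  [29,-15.1,0,0.2],
  [0,0,0,0],
])

```text
time: 6.75
tool_pos: [0.4943, 0.3342, 0.152]
tool_rot: [0.013, 0.76, 0.65, 0.001]
contact_force: [0.4, -0.9, -3.0]
gripper_width: 0.318
```

```bash
python3 plan.py 20 .49 .36 .16 -9 .49 .36 .053 -9
```

```text
now [0.4943 0.3342 0.152 ] jaw -8.9 tilt [ 0.018 -0.017 -1.   ]
[[12.4, -4.0, -4.2, 0.04], [12.4, -4.0, -4.2, 0.04]]
--
[[0.2, -0.4, 17.8, -0.0], [0.2, -0.4, 17.8, -0.0], [0.2, -0.4, 17.8, -0.0], [0.2, -0.4, 17.8, -0.0], [0.2, -0.4, 17.8, -0.0], [0.2, -0.4, 17.8, -0.0]]
--
```

Request:
step_arm([
  [11,-4,10,0],
  [11,-4,15,0],
  [0.2,-0.4,20,0],
  [0.2,-0.4,20,0],
  [0.2,-0.4,15,0],
  [0.2,-0.4,8,0],
  [0,0,0,0],
])

```text
time: 7.45
tool_pos: [0.488, 0.3563, 0.052]
tool_rot: [0.012, 0.761, 0.649, -0.002]
contact_force: [0.4, -0.4, -2.5]
gripper_width: 0.324
```

```bash
python3 plan.py 5 .49 .36 .048 -9
```

```text
now [0.488  0.3563 0.052 ] jaw -9.1 tilt [ 0.012 -0.021 -1.   ]
[[2.0, 0.7, 2.0, -0.04], [2.0, 0.7, 2.0, -0.04]]
--
```

Request:
step_arm([
  [0,0,2,0],
  [0,0,2,0],
  [0,0,1,0],
])

```text
time: 7.75
tool_pos: [0.4894, 0.3565, 0.0483]
tool_rot: [0.012, 0.761, 0.649, -0.001]
contact_force: [0.1, -0.6, -2.3]
gripper_width: 0.321
```

```bash
python3 plan.py 25 .488 .356 .16 -9 .5592 -.0261 .16 -7.2; python3 -c "
from plant import *;print(state()['contact_force'])"
```

```text
now [0.4894 0.3565 0.0483] jaw -9.1 tilt [ 0.015 -0.019 -1.   ]
[[-0.5, 0.1, -22.3, -0.02], [-0.5, 0.1, -22.3, -0.02], [-0.5, 0.1, -22.3, -0.02], [-0.5, 0.1, -22.3, -0.02], [-0.5, 0.1, -22.3, -0.02]]
--
[[-22.9, 8.1, 0.5, -0.11], [-22.9, 8.1, 0.5, -0.11], [-22.9, 8.0, 0.5, -0.11], [-22.9, 8.0, 0.5, -0.11], [-23.0, 7.9, 0.5, -0.11], [-23.0, 7.9, 0.5, -0.11], [-23.0, 7.9, 0.5, -0.11], [-23.0, 7.8, 0.5, -0.11]]
[[-23.0, 7.8, 0.5, -0.11], [-23.0, 7.7, 0.5, -0.11], [-23.0, 7.7, 0.5, -0.11], [-23.1, 7.6, 0.5, -0.11], [-23.1, 7.6, 0.5, -0.11], [-23.1, 7.5, 0.5, -0.11], [-23.1, 7.5, 0.5, -0.11], [-23.1, 7.4, 0.5, -0.11]]
--
[ 0.07038425 -0.55803918 -2.29850233]
```

Request:
step_arm([
  [0,0,2,0],
  [0,0,1,0],
])

```text
time: 7.95
tool_pos: [0.4907, 0.357, 0.048]
tool_rot: [0.013, 0.761, 0.649, 0.0]
contact_force: [-0.0, -0.7, -2.4]
gripper_width: 0.319
```

Request:
step_arm([
  [0,0,1,0],
  [0,0,1,0],
])

```text
time: 8.15
tool_pos: [0.4912, 0.3571, 0.0479]
tool_rot: [0.013, 0.761, 0.649, 0.001]
contact_force: [-3.6, -3.3, 5.3]
gripper_width: 0.321
```

Contact felt (+5 N). Release and retreat.

Request:
step_arm([
  [0,0,0,0],
  [0,0,0,0],
  [0,0,0,0],
  [0,0,0,0],
  [0,0,0,0],
], claw=100)

```text
time: 8.65
tool_pos: [0.4929, 0.3582, 0.0488]
tool_rot: [0.013, 0.761, 0.649, 0.004]
contact_force: [-0.8, 0.5, -0.4]
gripper_width: 1.0
```

Request:
step_arm([
  [0,0,-15,0],
  [0,0,-25,0],
  [0,0,-30,0],
  [0,0,-30,0],
  [0,0,-10,0],
])

```text
time: 9.15
tool_pos: [0.4892, 0.3594, 0.1632]
tool_rot: [0.013, 0.761, 0.649, 0.002]
contact_force: [0.6, 0.8, 0.3]
gripper_width: 1.001
```

Request:
step_arm([
  [-38,13,1,-0.2],
  [-38,13,1,-0.2],
  [-38,13,1,-0.2],
  [-38,13,1,-0.2],
  [-38,13,1,-0.2],
  [-38,13,1,-0.2],
  [-38,13,1,-0.2],
  [-38,13,1,-0.2],
])

```text
time: 9.95
tool_pos: [0.5506, 0.0382, 0.1659]
tool_rot: [0.014, 0.748, 0.663, 0.006]
contact_force: [-0.0, -0.3, 0.3]
gripper_width: 0.999
```

Request:
step_arm([
  [-30,10,1,0],
  [-20,6,0,0],
  [0,0,0,0],
])

```text
time: 10.25
tool_pos: [0.5605, -0.0202, 0.1653]
tool_rot: [0.014, 0.75, 0.661, 0.006]
contact_force: [-0.6, -0.1, 0.1]
gripper_width: 1.0
```

```bash
python3 plan.py 25 .5592 -.0261 .13 -7.2 .5592 -.0261 .05 -7.2
```

```text
now [ 0.5605 -0.0202  0.1653] jaw -7.2 tilt [ 0.027 -0.013 -1.   ]
[[-2.8, -0.8, 17.7, -0.02], [-2.8, -0.8, 17.7, -0.02]]
--
[[0.2, -0.6, 20.0, -0.0], [0.2, -0.6, 20.0, -0.0], [0.2, -0.6, 20.0, -0.0], [0.2, -0.6, 20.0, -0.0]]
--
```

Request:
step_arm([
  [-2.8,-0.8,17,0],
  [-2.8,-0.8,17,0],
  [0.2,-0.6,20,0],
  [0.2,-0.6,20,0],
  [0.2,-0.6,20,0],
  [0.2,-0.6,18,0],
  [0,0,0,0],
])

```text
time: 10.95
tool_pos: [0.558, -0.0207, 0.0498]
tool_rot: [0.013, 0.75, 0.662, 0.007]
contact_force: [-0.3, 0.2, -0.7]
gripper_width: 0.999
```

```bash
python3 plan.py 20 .5592 -.0261 .049 -7.2
```

```text
now [ 0.558  -0.0207  0.0498] jaw -7.1 tilt [ 0.028 -0.01  -1.   ]
[[-5.2, 1.9, 0.9, 0.07]]
--
```

Request:
step_arm([
  [-5,1.9,0.9,0],
  [0,0,0,0],
])

```text
time: 11.15
tool_pos: [0.5595, -0.025, 0.0498]
tool_rot: [0.013, 0.749, 0.662, 0.007]
contact_force: [-0.9, -0.8, 0.1]
gripper_width: 1.0
```

Request:
step_arm([
  [0,0,0,0],
  [0,0,0,0],
  [0,0,0,0],
  [0,0,0,0],
  [0,0,0,0],
], claw=0)

```text
time: 11.65
tool_pos: [0.562, -0.0253, 0.0539]
tool_rot: [0.015, 0.749, 0.662, 0.009]
contact_force: [0.8, -0.6, 0.6]
gripper_width: 0.319
```

Request:
step_arm([
  [0,0,-20,0],
  [0,0,-25,0],
  [0,0,-25,0],
  [0,0,-25,0],
  [0,0,-20,0],
  [0,0,0,0],
])

```text
time: 12.25
tool_pos: [0.5537, -0.0234, 0.166]
tool_rot: [0.011, 0.749, 0.662, 0.006]
contact_force: [1.1, -0.6, -2.0]
gripper_width: 0.322
```

```bash
python3 plan.py 36 .365 .36 .16 -9
```

```text
now [ 0.5537 -0.0234  0.166 ] jaw -7.1 tilt [ 0.023 -0.009 -1.   ]
[[29.8, -19.5, -0.1, 0.16], [29.7, -19.6, -0.1, 0.16], [29.7, -19.7, -0.1, 0.16], [29.6, -19.8, -0.1, 0.16], [29.6, -19.9, -0.1, 0.16], [29.5, -20.0, -0.1, 0.16], [29.4, -20.0, -0.1, 0.16], [29.4, -20.1, -0.1, 0.16]]
[[29.3, -20.2, -0.1, 0.16], [29.3, -20.3, -0.1, 0.16], [29.2, -20.4, -0.1, 0.16], [29.2, -20.4, -0.1, 0.16]]
--
```

Request:
step_arm([
  [29.8,-19.5,0,0.2],
  [29.7,-19.6,0,0.2],
  [29.7,-19.7,0,0.2],
  [29.6,-19.8,0,0.2],
  [29.6,-19.9,0,0.2],
  [29.5,-20,0,0.2],
  [29.4,-20,0,0.2],
  [29.4,-20,0,0.2],
])

```text
time: 13.05
tool_pos: [0.4201, 0.2367, 0.1464]
tool_rot: [0.007, 0.762, 0.647, -0.001]
contact_force: [1.5, 0.7, -2.3]
gripper_width: 0.317
```

Request:
step_arm([
  [29.3,-20,0,0.2],
  [29.3,-20,0,0.2],
  [29.3,-20,0,0.2],
  [15,-10,0,0],
  [0,0,0,0],
])

```text
time: 13.55
tool_pos: [0.3583, 0.3542, 0.1337]
tool_rot: [0.005, 0.764, 0.645, -0.008]
contact_force: [-0.1, -0.9, -3.6]
gripper_width: 0.321
```

```bash
python3 plan.py 20 .365 .36 .15 -9 .365 .36 .054 -9
```

```text
now [0.3583 0.3542 0.1337] jaw -9.6 tilt [-0.005 -0.018 -1.   ]
[[6.5, 5.6, -16.5, -0.62]]
--
[[0.4, 0.0, 19.2, -0.0], [0.4, 0.0, 19.2, -0.0], [0.4, 0.0, 19.2, -0.0], [0.4, 0.0, 19.2, -0.0], [0.4, 0.0, 19.2, -0.0]]
--
```

Request:
step_arm([
  [2,2.5,20,0],
  [2,2.5,20,0],
  [0.4,0,20,0],
  [0.4,0,12,0],
  [0,0,4,0],
  [0,0,1,0],
])

```text
time: 14.15
tool_pos: [0.3632, 0.3526, 0.0521]
tool_rot: [0.006, 0.764, 0.645, -0.012]
contact_force: [-4.2, 0.2, 8.7]
gripper_width: 0.317
```

Request:
step_arm([
  [0,0,2,0],
  [0,0,1,0],
])

```text
time: 14.35
tool_pos: [0.3638, 0.3528, 0.0524]
tool_rot: [0.005, 0.764, 0.645, -0.012]
contact_force: [-0.1, 0.7, -1.2]
gripper_width: 0.317
```

Request:
step_arm([
  [0,0,1.5,0],
  [0,0,1.5,0],
])

```text
time: 14.55
tool_pos: [0.3641, 0.3527, 0.0522]
tool_rot: [0.004, 0.764, 0.645, -0.013]
contact_force: [-6.5, -3.3, 10.9]
gripper_width: 0.318
```

Request:
step_arm([
  [0,0,0,0],
  [0,0,0,0],
  [0,0,0,0],
  [0,0,0,0],
  [0,0,0,0],
], claw=100)

```text
time: 15.05
tool_pos: [0.3662, 0.3526, 0.0531]
tool_rot: [0.005, 0.765, 0.644, -0.011]
contact_force: [-0.4, -0.5, -0.1]
gripper_width: 1.0
```

Request:
step_arm([
  [0,0,-15,0],
  [0,0,-25,0],
  [0,0,-35,0],
  [0,0,-40,0],
  [0,0,-40,0],
  [0,0,-20,0],
])

```text
time: 15.65
tool_pos: [0.3657, 0.3549, 0.2343]
tool_rot: [0.005, 0.765, 0.644, -0.015]
contact_force: [0.4, -0.3, -0.4]
gripper_width: 0.999
```

```bash
python3 plan.py 36 .6205 .0377 .2 -7.2
python3 - <<'E'
from h import *
im,W=cloud("side"); save(im[:,100:420],"s1")
E
```

```text
now [0.3657 0.3549 0.2343] jaw -9.7 tilt [-0.016 -0.026 -1.   ]
[[-22.4, 25.4, 3.2, -0.21], [-22.5, 25.4, 3.2, -0.21], [-22.6, 25.3, 3.2, -0.21], [-22.6, 25.2, 3.2, -0.21], [-22.7, 25.1, 3.2, -0.21], [-22.8, 25.0, 3.2, -0.21], [-22.9, 24.9, 3.2, -0.21], [-23.0, 24.9, 3.2, -0.21]]
[[-23.1, 24.8, 3.2, -0.21], [-23.2, 24.7, 3.2, -0.21], [-23.3, 24.6, 3.2, -0.21], [-23.4, 24.5, 3.2, -0.21]]
--
```

View pics/s1.png

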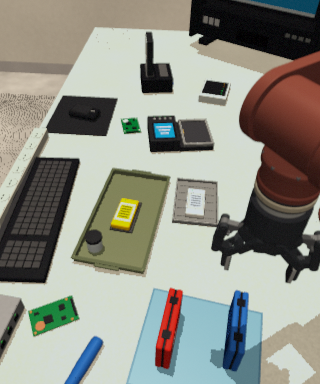

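Request:
step_arm([
  [-22.4,25.4,0,-0.2],
  [-22.5,25.4,0,-0.2],
  [-22.6,25.3,0,-0.2],
  [-22.6,25.2,0,-0.2],
  [-22.7,25,0,-0.2],
  [-22.8,25,0,-0.2],
  [-22.9,25,0,-0.2],
  [-23,25,0,-0.2],
])

```text
time: 16.5
tool_pos: [0.542, 0.1417, 0.2486]
tool_rot: [0.006, 0.752, 0.659, -0.006]
contact_force: [0.0, 0.1, 0.2]
gripper_width: 0.997
```

Request:
step_arm([
  [-23,24.8,3,-0.2],
  [-23,24.7,3,-0.2],
  [-23,24.6,3,-0.2],
  [-15,15,3,0],
  [0,0,0,0],
])

```text
time: 17.0
tool_pos: [0.6235, 0.0394, 0.2389]
tool_rot: [0.006, 0.75, 0.661, -0.006]
contact_force: [-0.9, 0.5, -0.1]
gripper_width: 0.999
```

```bash
python3 - <<'E'
from ortho import *
im,K,E=wrist()
o=np.concatenate([ortho(im,K,E,(.62,.0375),-7.2,.023,.075,.1),ortho(im,K,E,(.62,.0375),-7.2,.007,.075,.1)],1); save(o,"o2")
E
python3 plan.py 25 .6205 .0377 .1 -7.2
```

```text
now [0.6229 0.0405 0.2391] jaw -7.1 tilt [-0.001 -0.017 -1.   ]
[[-0.1, -0.4, 23.2, 0.01], [-0.1, -0.4, 23.2, 0.01], [-0.1, -0.4, 23.2, 0.01], [-0.1, -0.4, 23.2, 0.01], [-0.1, -0.4, 23.2, 0.01], [-0.1, -0.4, 23.2, 0.01]]
--
```

View pics/o2.png

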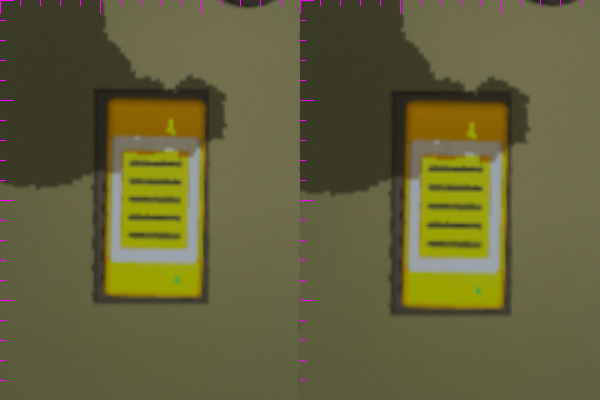

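Request:
step_arm([
  [-0.1,-0.2,30,0],
  [-0.1,-0.2,35,0],
  [-0.1,-0.2,35,0],
  [-0.1,-0.2,35,0],
  [-0.1,-0.2,30,0],
  [-0.1,-0.2,25,0],
  [0,0,0,0],
])

```text
time: 17.75
tool_pos: [0.6194, 0.0467, 0.0485]
tool_rot: [0.006, 0.747, 0.665, -0.003]
contact_force: [-0.5, -0.1, -0.1]
gripper_width: 1.0
```

```bash
python3 plan.py 15 .6235 .038 .01 -7.4
```

```text
now [0.6194 0.0467 0.0485] jaw -6.6 tilt [ 0.004 -0.013 -1.   ]
[[-2.6, 1.6, 12.9, 0.25], [-2.5, 1.6, 12.9, 0.25], [-2.5, 1.7, 12.9, 0.25]]
--
```

Request:
step_arm([
  [-5,3,6,0.8],
  [-4,2,8,0],
  [0,0,12,0],
  [0,0,8,0],
  [0,0,0,0],
])

```text
time: 18.25
tool_pos: [0.6268, 0.0378, 0.0183]
tool_rot: [0.009, 0.751, 0.66, 0.0]
contact_force: [-0.1, -0.2, -0.4]
gripper_width: 0.997
```

```bash
python3 plan.py 15 .6235 .038 .01 -7.4
```

```text
now [0.6268 0.0378 0.0183] jaw -7.4 tilt [ 0.012 -0.013 -1.   ]
[[-0.1, -3.4, 8.3, 0.01]]
--
```

Request:
step_arm([
  [0,-3.4,5,0],
  [0,0,3.5,0],
  [0,0,0,0],
])

```text
time: 18.55
tool_pos: [0.624, 0.038, 0.0099]
tool_rot: [0.009, 0.751, 0.66, 0.001]
contact_force: [-0.2, -0.8, -0.7]
gripper_width: 0.999
```

Request:
step_arm([
  [0,0,0,0],
  [0,0,0,0],
  [0,0,0,0],
  [0,0,0,0],
], claw=0)

```text
time: 18.95
tool_pos: [0.6251, 0.038, 0.0116]
tool_rot: [0.01, 0.751, 0.66, 0.002]
contact_force: [0.4, -0.4, -1.2]
gripper_width: 0.562
```

Request:
step_arm([
  [0,0,-15,0],
  [0,0,-25,0],
  [0,0,-30,0],
  [0,0,-30,0],
  [0,0,-20,0],
  [0,0,0,0],
])

```text
time: 19.55
tool_pos: [0.6218, 0.0398, 0.1384]
tool_rot: [0.009, 0.751, 0.66, 0.001]
contact_force: [1.0, 0.1, -0.6]
gripper_width: 0.561
```

```bash
python3 plan.py 36 .439 -.355 .13 8.9
```

```text
now [0.6218 0.0398 0.1384] jaw -7.4 tilt [ 0.014 -0.013 -1.   ]
[[-31.9, -10.0, 0.8, -1.25], [-31.7, -10.7, 0.8, -1.25], [-31.4, -11.4, 0.8, -1.25], [-31.2, -12.1, 0.8, -1.25], [-30.9, -12.8, 0.8, -1.25], [-30.6, -13.5, 0.8, -1.25], [-30.3, -14.1, 0.8, -1.25], [-30.0, -14.8, 0.8, -1.25]]
[[-29.7, -15.5, 0.8, -1.25], [-29.3, -16.1, 0.8, -1.25], [-29.0, -16.7, 0.8, -1.25], [-28.6, -17.4, 0.8, -1.25], [-28.2, -18.0, 0.8, -1.25]]
--
```

Request:
step_arm([
  [-31.9,-10,0,-1.2],
  [-31.7,-10.7,0,-1.2],
  [-31.4,-11.4,0,-1.2],
  [-31.2,-12,0,-1.2],
  [-30.9,-12.8,0,-1.2],
  [-30.6,-13.5,0,-1.2],
  [-30.3,-14,0,-1.2],
  [-30,-14.8,0,-1.2],
])

```text
time: 20.35
tool_pos: [0.5037, -0.2063, 0.1347]
tool_rot: [0.006, 0.688, 0.726, -0.0]
contact_force: [0.8, -0.1, -0.6]
gripper_width: 0.565
```

Request:
step_arm([
  [-29.7,-15.5,0,-1.2],
  [-29.3,-16,0,-1.2],
  [-29,-16.7,0,-1.2],
  [-25,-14,0,-1.2],
  [-10,-6,0,-1.2],
  [0,0,0,0],
])

```text
time: 20.95
tool_pos: [0.4383, -0.3406, 0.1289]
tool_rot: [0.002, 0.649, 0.76, -0.001]
contact_force: [0.1, 0.8, -1.8]
gripper_width: 0.565
```

```bash
python3 plan.py 15 .439 -.355 .1 8.9
python3 - <<'E'
from ortho import *
im,K,E=wrist(); T=tool(); save(im,"w3")
np.savez("w3.npz",im=im,K=K,E=E)
o=np.concatenate([ortho(im,K,E,(.439,-.355),8.9,.028,.075,.1),ortho(im,K,E,T[:2,3],8.9,T[2,3]+.011,.075,.1)],1); save(o,"o3")
E
```

```text
now [ 0.4383 -0.3406  0.1289] jaw 9.0 tilt [ 0.002 -0.004 -1.   ]
[[-4.7, -0.5, 9.7, 0.04], [-4.7, -0.5, 9.7, 0.04], [-4.7, -0.5, 9.7, 0.04]]
--
```

View pics/o3.png

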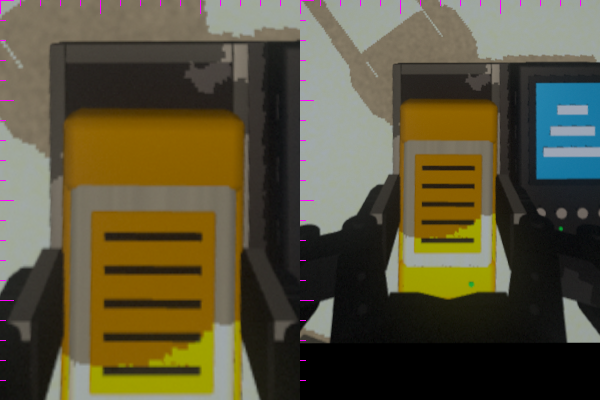

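Request:
step_arm([
  [-5,-0.5,20,0],
  [-5,-0.5,20,0],
  [-3,0,20,0],
  [0,0,12,0],
  [0,0,0,0],
])

```text
time: 21.5
tool_pos: [0.4414, -0.3486, 0.0534]
tool_rot: [0.001, 0.648, 0.761, 0.0]
contact_force: [-1.2, 1.0, -1.0]
gripper_width: 0.565
```

```bash
python3 plan.py 10 .439 -.355 .03 8.9
```

```text
now [ 0.4414 -0.3486  0.0534] jaw 9.2 tilt [ 0.002 -0.001 -1.   ]
[[-2.0, -1.1, 7.8, 0.08], [-2.0, -1.1, 7.8, 0.08], [-2.0, -1.1, 7.8, 0.08]]
--
```

Request:
step_arm([
  [-2.3,-1,7,0],
  [-2,-1,7,0],
  [-1.5,-1,6,0],
  [0,0,4,0],
  [0,0,0,0],
])

```text
time: 22.0
tool_pos: [0.4409, -0.3552, 0.0298]
tool_rot: [0.003, 0.648, 0.762, 0.0]
contact_force: [0.1, -0.2, -0.3]
gripper_width: 0.562
```

```bash
python3 plan.py 10 .439 -.355 .0266 8.9
```

```text
now [ 0.4409 -0.3552  0.0298] jaw 9.2 tilt [ 0.004 -0.003 -1.   ]
[[0.5, -1.9, 3.2, 0.34]]
--
```

Request:
step_arm([
  [0,-1,2.5,0],
  [0,0,1.5,0],
])

```text
time: 22.2
tool_pos: [0.4402, -0.356, 0.0263]
tool_rot: [0.003, 0.648, 0.762, 0.0]
contact_force: [-0.9, 0.5, 0.4]
gripper_width: 0.567
```

Request:
step_arm([
  [0,0,1,0],
  [0,0,1,0],
])

```text
time: 22.4
tool_pos: [0.4404, -0.356, 0.0259]
tool_rot: [0.003, 0.648, 0.762, 0.0]
contact_force: [-3.3, 4.1, 7.6]
gripper_width: 0.561
```

Contact; release a little, then lift.

Request:
step_arm([
  [0,0,0,0],
  [0,0,0,0],
  [0,0,0,0],
], claw=72)

```text
time: 22.7
tool_pos: [0.4411, -0.3568, 0.027]
tool_rot: [0.004, 0.648, 0.762, 0.0]
contact_force: [-0.0, 0.4, 1.4]
gripper_width: 0.72
```

Request:
step_arm([
  [0,0,-10,0],
  [0,0,-20,0],
  [0,0,-30,0],
  [0,0,-30,0],
  [0,0,-30,0],
  [0,0,-30,0],
  [0,0,0,0],
], claw=72)

```text
time: 23.4
tool_pos: [0.4399, -0.3557, 0.1856]
tool_rot: [0.004, 0.648, 0.762, -0.0]
contact_force: [0.8, -0.3, 1.1]
gripper_width: 0.722
```

```bash
python3 plan.py 36 .438 -.025 .16 -4
python3 - <<'E'
from ortho import *
im,K,E=wrist()
o=np.concatenate([ortho(im,K,E,(.439,-.355),8.9,.038,.075,.1),ortho(im,K,E,(.439,-.355),8.9,.022,.075,.1)],1); save(o,"o4")
E
```

```text
now [ 0.4399 -0.3557  0.1856] jaw 9.2 tilt [ 0.007 -0.006 -1.   ]
[[32.7, 5.1, 2.4, 1.32], [32.8, 4.3, 2.4, 1.32], [32.9, 3.6, 2.4, 1.32], [33.0, 2.8, 2.4, 1.32], [33.0, 2.1, 2.4, 1.32], [33.1, 1.3, 2.4, 1.32], [33.1, 0.5, 2.4, 1.32], [33.1, -0.2, 2.4, 1.32]]
[[33.1, -1.0, 2.4, 1.32], [33.0, -1.8, 2.4, 1.32]]
--
```

View pics/o4.png

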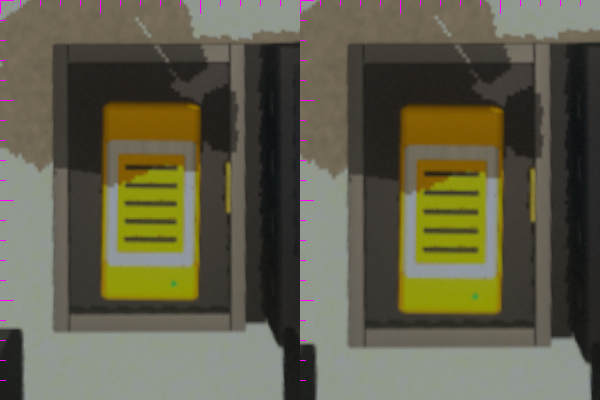

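Request:
step_arm([
  [32.7,5,0,1.3],
  [32.8,4.3,0,1.3],
  [32.9,3.6,0,1.3],
  [33,2.8,0,1.3],
  [33,2,0,1.3],
  [33,1.3,0,1.3],
  [33,0.5,0,1.3],
  [33,0,0,1.3],
], claw=100)

```text
time: 24.25
tool_pos: [0.4329, -0.0821, 0.1731]
tool_rot: [-0.004, 0.72, 0.694, -0.001]
contact_force: [0.5, 1.1, -0.9]
gripper_width: 0.999
```

Request:
step_arm([
  [33,-1,0,1.3],
  [25,-1,0,1.3],
  [8,0,0,0],
  [0,0,0,0],
])

```text
time: 24.65
tool_pos: [0.4305, -0.0099, 0.168]
tool_rot: [-0.007, 0.734, 0.679, -0.004]
contact_force: [-0.6, -1.0, -0.3]
gripper_width: 1.003
```

```bash
python3 - <<'E'
from ortho import *
from fit import rect
im,W=cloud("wrist"); z=W[...,2]
print(rect(W,(z>.0155)&(z<.03)&(abs(W[...,0]-.437)<.06)&(abs(W[...,1]+.024)<.08)))
g=cv2.cvtColor(im,cv2.COLOR_RGB2HSV).astype(int)
im,K,E=wrist(); o=ortho(im,K,E,(.438,-.024),-4,.02,.075,.1); save(o,"o5")
E
python3 plan.py 25 .438 -.024 .1 -4
```

```text
(array([438.7, -28.8]), array([ 51.3, 106.7]), -3.7, 19.4, 4944)
now [ 0.4307 -0.011   0.1682] jaw -4.6 tilt [-0.015  0.006 -1.   ]
[[-4.2, 3.1, 22.7, -0.19], [-4.2, 3.1, 22.7, -0.19], [-4.2, 3.1, 22.7, -0.19]]
--
```

View pics/o5.png

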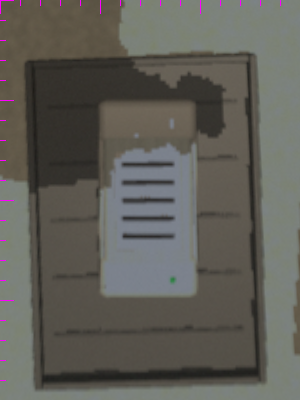

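Request:
step_arm([
  [-4.2,2.5,20,-0.2],
  [-4.2,2.5,25,-0.2],
  [-4.2,2.5,25,-0.2],
  [0,0,25,0],
  [0,0,20,0],
  [0,0,0,0],
], claw=78)

```text
time: 25.35
tool_pos: [0.4375, -0.0321, 0.0505]
tool_rot: [-0.005, 0.734, 0.679, -0.004]
contact_force: [-0.5, -0.1, -0.3]
gripper_width: 0.78
```

```bash
python3 plan.py 12 .437 -.023 .03 -4
```

```text
now [ 0.4375 -0.0321  0.0505] jaw -4.5 tilt [-0.012  0.002 -1.   ]
[[4.5, -0.5, 10.3, -0.25], [4.5, -0.5, 10.3, -0.25]]
--
```

Request:
step_arm([
  [5,-0.5,8,-0.2],
  [4.5,-0.5,10,-0.2],
  [0,0,8,0],
  [0,0,0,0],
])

```text
time: 25.75
tool_pos: [0.439, -0.0239, 0.0252]
tool_rot: [-0.003, 0.733, 0.681, -0.003]
contact_force: [-0.3, -0.0, 0.3]
gripper_width: 0.779
```

```bash
python3 plan.py 12 .437 -.023 .0075 -4
```

```text
now [ 0.439  -0.0239  0.0252] jaw -4.2 tilt [-0.008  0.001 -1.   ]
[[0.3, -0.9, 8.9, -0.1], [0.3, -0.9, 8.9, -0.1]]
--
```

Request:
step_arm([
  [0,-1.5,8,0],
  [0,-1,7,0],
  [0,0,3,0],
  [0,0,0,0],
])

```text
time: 26.15
tool_pos: [0.4372, -0.0236, 0.0068]
tool_rot: [-0.002, 0.732, 0.681, -0.002]
contact_force: [0.1, 0.0, -0.3]
gripper_width: 0.784
```

Request:
step_arm([
  [0,0,0,0],
  [0,0,0,0],
  [0,0,0,0],
  [0,0,0,0],
], claw=0)

```text
time: 26.55
tool_pos: [0.4381, -0.0238, 0.0078]
tool_rot: [-0.001, 0.732, 0.681, -0.001]
contact_force: [-0.8, 0.1, 0.1]
gripper_width: 0.566
```

Request:
step_arm([
  [0,0,-15,0],
  [0,0,-25,0],
  [0,0,-30,0],
  [0,0,-30,0],
  [0,0,-20,0],
  [0,0,0,0],
])

```text
time: 27.15
tool_pos: [0.4362, -0.0234, 0.1296]
tool_rot: [-0.004, 0.732, 0.681, -0.003]
contact_force: [0.0, 0.5, -0.7]
gripper_width: 0.564
```

```bash
python3 plan.py 30 .62 .0363 .13 -7.5
python3 - <<'E'
from ortho import *
im,K,E=wrist(); T=tool()
o=np.concatenate([ortho(im,K,E,T[:2,3],-4,T[2,3]+.011,.075,.1),ortho(im,K,E,(.62,.0363),-7.5,.007,.075,.1)],1); save(o,"o6")
E
```

```text
now [ 0.4362 -0.0234  0.1296] jaw -4.2 tilt [-0.009  0.001 -1.   ]
[[10.4, 25.6, -0.3, 0.48], [10.6, 25.5, -0.3, 0.48], [10.8, 25.4, -0.3, 0.48], [11.0, 25.3, -0.3, 0.48], [11.3, 25.2, -0.3, 0.48], [11.5, 25.1, -0.3, 0.48], [11.7, 25.0, -0.3, 0.48]]
--
```

View pics/o6.png

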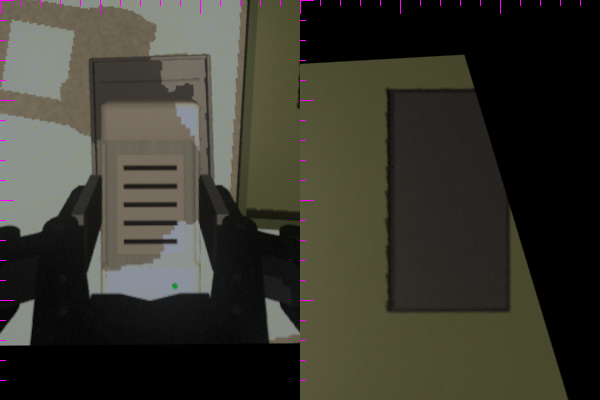

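Request:
step_arm([
  [10.4,25.6,0,0.5],
  [10.6,25.5,0,0.5],
  [10.8,25.4,0,0.5],
  [11,25.3,0,0.5],
  [11.3,25.2,0,0.5],
  [11.5,25,0,0.5],
  [10,20,0,0.5],
  [0,0,0,0],
])

```text
time: 28.0
tool_pos: [0.6107, 0.0379, 0.1046]
tool_rot: [-0.014, 0.754, 0.657, -0.013]
contact_force: [-0.4, -0.5, -1.0]
gripper_width: 0.563
```

```bash
python3 plan.py 25 .6195 .0364 .05 -7.5
```

```text
now [0.6107 0.0379 0.1046] jaw -7.9 tilt [-0.037  0.004 -0.999]
[[-0.1, 3.6, 18.1, -0.14], [-0.1, 3.6, 18.1, -0.14], [-0.1, 3.6, 18.1, -0.14]]
--
```

Request:
step_arm([
  [0,3,16,-0.1],
  [0,3.5,18,-0.1],
  [0,3.5,18,-0.1],
  [0,1,15,0],
  [0,0,8,0],
  [0,0,0,0],
])

```text
time: 28.6
tool_pos: [0.6093, 0.0358, 0.0143]
tool_rot: [-0.019, 0.752, 0.658, -0.018]
contact_force: [0.1, -0.8, -1.3]
gripper_width: 0.565
```

```bash
python3 plan.py 8 .6195 .0364 .013 -7.5
```

```text
now [0.6093 0.0358 0.0143] jaw -7.6 tilt [-0.053  0.004 -0.999]
[[1.0, 5.0, 0.4, -0.05], [1.0, 5.0, 0.4, -0.05]]
--
```

Request:
step_arm([
  [0.5,4,-1,0],
  [0.5,4,-1,0],
  [0,2,0,0],
  [0,0,0,0],
  [0,0,0,0],
  [0,0,0,0],
])

```text
time: 29.2
tool_pos: [0.6228, 0.0351, 0.0195]
tool_rot: [-0.017, 0.752, 0.658, -0.016]
contact_force: [-0.5, -0.1, -0.6]
gripper_width: 0.563
```

```bash
python3 plan.py 8 .6195 .0364 .012 -7.5
```

```text
now [0.6228 0.0351 0.0195] jaw -7.6 tilt [-0.047  0.004 -0.999]
[[0.4, -1.5, 3.8, -0.05], [0.4, -1.5, 3.8, -0.05]]
--
```

Request:
step_arm([
  [0.4,-1.5,3,0],
  [0,-1.5,2,0],
  [0,0,1,0],
])

```text
time: 29.5
tool_pos: [0.6195, 0.0361, 0.0137]
tool_rot: [-0.017, 0.752, 0.658, -0.016]
contact_force: [-0.1, 0.2, 0.0]
gripper_width: 0.568
```

```bash
python3 plan.py 8 .6195 .0364 .012 -7.5
```

```text
now [0.6195 0.0361 0.0137] jaw -7.6 tilt [-0.046  0.004 -0.999]
[[0.3, 0.0, 1.7, -0.1]]
--
```

Request:
step_arm([
  [0,-0.5,2,0],
  [0,-0.5,1,0],
])

```text
time: 29.7
tool_pos: [0.6187, 0.0362, 0.0112]
tool_rot: [-0.016, 0.752, 0.659, -0.016]
contact_force: [-0.9, -1.5, 7.2]
gripper_width: 0.563
```

Request:
step_arm([
  [0,-0.5,1,0],
])

```text
time: 29.8
tool_pos: [0.6187, 0.0362, 0.0111]
tool_rot: [-0.016, 0.752, 0.659, -0.015]
contact_force: [-2.6, -0.3, 6.0]
gripper_width: 0.564
```

Request:
step_arm([
  [0,0,0,0],
  [0,0,0,0],
  [0,0,0,0],
  [0,0,0,0],
], claw=85)

```text
time: 30.2
tool_pos: [0.6184, 0.0362, 0.0106]
tool_rot: [-0.016, 0.752, 0.659, -0.016]
contact_force: [0.3, -0.7, 1.3]
gripper_width: 0.851
```

Request:
step_arm([
  [0,0,-10,0],
  [0,0,-20,0],
  [0,0,-30,0],
  [0,0,-40,0],
  [0,0,-40,0],
  [0,0,-40,0],
  [0,0,0,0],
], claw=100)

```text
time: 30.9
tool_pos: [0.6255, 0.0356, 0.1986]
tool_rot: [-0.017, 0.752, 0.658, -0.017]
contact_force: [0.5, -0.3, 1.1]
gripper_width: 0.999
```

```bash
python3 plan.py 36 .488 .3565 .25 -9
python3 - <<'E'
from ortho import *
im,K,E=wrist()
o=np.concatenate([ortho(im,K,E,(.6193,.0364),-7.5,.023,.075,.1),ortho(im,K,E,(.6193,.0364),-7.5,.007,.075,.1)],1); save(o,"o7")
E
```

```text
now [0.6255 0.0356 0.1986] jaw -7.6 tilt [-0.048  0.004 -0.999]
[[30.0, -18.1, -4.3, 0.14], [29.9, -18.2, -4.3, 0.14], [29.9, -18.2, -4.3, 0.14], [29.8, -18.3, -4.3, 0.14], [29.8, -18.4, -4.3, 0.14], [29.8, -18.5, -4.3, 0.14], [29.7, -18.5, -4.3, 0.14], [29.7, -18.6, -4.3, 0.14]]
[[29.6, -18.7, -4.3, 0.14], [29.6, -18.8, -4.3, 0.14]]
--
```

View pics/o7.png

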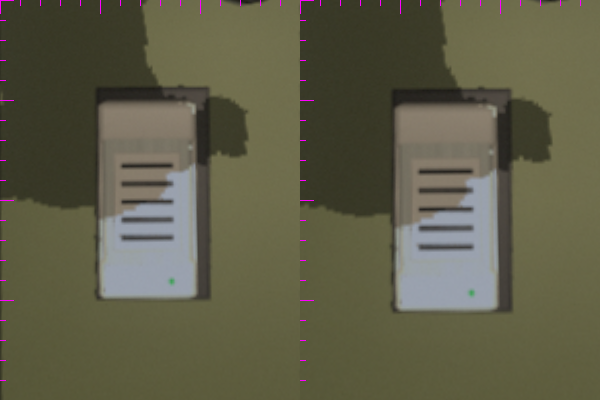

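Request:
step_arm([
  [30,-18,0,0.1],
  [29.9,-18.2,0,0.1],
  [29.9,-18.2,0,0.1],
  [29.8,-18.3,0,0.1],
  [29.8,-18.4,0,0.1],
  [29.8,-18.5,0,0.1],
  [29.7,-18.5,0,0.1],
  [29.7,-18.6,0,0.1],
])

```text
time: 31.75
tool_pos: [0.5047, 0.2961, 0.1936]
tool_rot: [-0.022, 0.76, 0.649, -0.025]
contact_force: [-0.3, -0.5, 0.6]
gripper_width: 1.003
```

Request:
step_arm([
  [29.6,-18.7,0,0.1],
  [22,-14,0,0.1],
  [0,0,0,0],
])

```text
time: 32.05
tool_pos: [0.4747, 0.3565, 0.1909]
tool_rot: [-0.023, 0.759, 0.65, -0.029]
contact_force: [0.7, -0.3, 0.3]
gripper_width: 1.001
```

```bash
python3 plan.py 30 .491 .357 .12 -9.1
python3 - <<'E'
from ortho import *
im,K,E=wrist()
o=np.concatenate([ortho(im,K,E,(.491,.357),-9.1,.088,.075,.1),ortho(im,K,E,(.366,.3527),-9.1,.088,.075,.1)],1); save(o,"o8")
E
```

```text
now [0.4747 0.3565 0.1909] jaw -8.9 tilt [-0.073 -0.002 -0.997]
[[1.3, 7.0, 23.2, 0.08], [1.3, 7.0, 23.2, 0.08], [1.4, 7.0, 23.2, 0.08]]
--
```

View pics/o8.png

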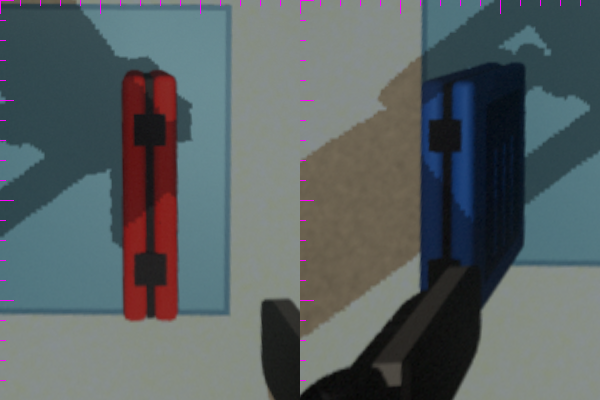

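Request:
step_arm([
  [0,0,0,0],
  [0,0,0,0],
  [0,0,0,0],
  [0,0,0,0],
  [0,0,0,0],
  [0,0,0,0],
  [0,0,0,0],
  [0,0,0,0],
])

```text
time: 32.9
tool_pos: [0.4767, 0.3506, 0.1887]
tool_rot: [-0.022, 0.761, 0.647, -0.031]
contact_force: [-0.7, 0.2, -0.2]
gripper_width: 1.003
```

```bash
python3 plan.py 30 .491 .359 .12 -9.1
```

```text
now [0.4767 0.3506 0.1887] jaw -9.2 tilt [-0.076 -0.006 -0.997]
[[3.9, 5.9, 22.5, -0.05], [3.9, 5.9, 22.5, -0.05], [3.9, 5.9, 22.5, -0.05]]
--
```

Request:
step_arm([
  [0,0,-50,0],
  [0,0,-50,0],
  [0,0,0,0],
])

```text
time: 33.2
tool_pos: [0.4826, 0.3504, 0.2879]
tool_rot: [-0.023, 0.761, 0.647, -0.034]
contact_force: [-0.3, 0.0, 0.8]
gripper_width: 1.0
```

```bash
python3 plan.py 30 .491 .359 .12 -9.1
```

```text
now [0.4826 0.3504 0.2879] jaw -9.2 tilt [-0.082 -0.009 -0.997]
[[2.3, 3.4, 27.8, -0.02], [2.3, 3.4, 27.8, -0.02], [2.3, 3.4, 27.8, -0.02], [2.3, 3.4, 27.8, -0.02], [2.3, 3.4, 27.8, -0.02], [2.3, 3.4, 27.8, -0.02]]
--
```

Request:
step_arm([
  [0,40,0,0],
  [0,40,0,0],
  [0,40,0,0],
  [0,0,0,0],
])

```text
time: 33.6
tool_pos: [0.6039, 0.3317, 0.2796]
tool_rot: [-0.023, 0.76, 0.648, -0.032]
contact_force: [-0.2, -0.3, -0.4]
gripper_width: 0.999
```

```bash
python3 plan.py 30 .491 .359 .12 -9.1
```

```text
now [0.6039 0.3317 0.2796] jaw -9.0 tilt [-0.078 -0.007 -0.997]
[[1.8, -14.8, 24.0, 0.01], [1.8, -14.8, 24.0, 0.01], [1.8, -14.8, 24.0, 0.01], [1.8, -14.8, 24.0, 0.01], [1.8, -14.8, 24.0, 0.01], [1.7, -14.8, 24.0, 0.01], [1.7, -14.8, 24.0, 0.01]]
--
```

Request:
step_arm([
  [3,-26,40,0],
  [3,-26,40,0],
  [3,-26,40,0],
  [2,-24,25,0],
  [0,0,0,0],
])

```text
time: 34.1
tool_pos: [0.4904, 0.3581, 0.137]
tool_rot: [-0.023, 0.761, 0.647, -0.031]
contact_force: [0.3, -0.1, -0.5]
gripper_width: 0.998
```

```bash
python3 plan.py 20 .490 .358 .105 -9.1 .49 .358 .05 -9.1
```

```text
now [0.4904 0.3581 0.137 ] jaw -9.2 tilt [-0.077 -0.006 -0.997]
[[0.2, 1.0, 16.0, -0.05], [0.2, 1.0, 16.0, -0.05]]
--
[[0.3, 1.4, 18.3, -0.0], [0.3, 1.4, 18.3, -0.0], [0.3, 1.4, 18.3, -0.0]]
--
```

Request:
step_arm([
  [0.2,1.2,16,0],
  [0.2,1.2,16,0],
  [0.3,1.4,18,0],
  [0.3,1.4,18,0],
  [0.3,1.4,17,0],
  [0,0,0,0],
])

```text
time: 34.7
tool_pos: [0.4962, 0.3588, 0.05]
tool_rot: [-0.021, 0.762, 0.647, -0.027]
contact_force: [-0.2, 0.5, -0.0]
gripper_width: 1.003
```

```bash
python3 plan.py 20 .49 .358 .05 -9.1
```

```text
now [0.4962 0.3588 0.05  ] jaw -9.3 tilt [-0.068 -0.002 -0.998]
[[-1.8, -5.9, 0.4, -0.19]]
--
```

Request:
step_arm([
  [-1,-5.5,0.4,0],
  [0,0,0,0],
])

```text
time: 34.9
tool_pos: [0.4921, 0.3588, 0.0509]
tool_rot: [-0.021, 0.762, 0.647, -0.026]
contact_force: [0.3, 0.2, 0.0]
gripper_width: 1.0
```

Request:
step_arm([
  [0,0,0,0],
  [0,0,0,0],
  [0,0,0,0],
  [0,0,0,0],
  [0,0,0,0],
], claw=0)

```text
time: 35.4
tool_pos: [0.4946, 0.3601, 0.055]
tool_rot: [-0.02, 0.762, 0.647, -0.022]
contact_force: [-0.9, 0.1, -2.0]
gripper_width: 0.316
```

```bash
python3 plan.py 36 .49 .358 .05 -9.1
```

```text
now [0.4946 0.3601 0.055 ] jaw -9.4 tilt [-0.06   0.002 -0.998]
[[-2.8, -3.9, 5.3, -0.26]]
--
```

Request:
step_arm([
  [0,2,-20,0],
  [0,2,-30,0],
  [0,2,-30,0],
  [0,2,-30,0],
  [0,0,0,0],
])

```text
time: 35.9
tool_pos: [0.5058, 0.3568, 0.1614]
tool_rot: [-0.022, 0.762, 0.647, -0.028]
contact_force: [0.5, -0.5, -1.0]
gripper_width: 0.322
```

```bash
python3 plan.py 36 .5762 .1126 .16 -7.2
```

```text
now [0.5058 0.3568 0.1614] jaw -9.3 tilt [-0.071 -0.003 -0.997]
[[-28.7, 13.6, -0.3, -0.27], [-28.7, 13.5, -0.3, -0.27], [-28.8, 13.4, -0.3, -0.27], [-28.9, 13.2, -0.3, -0.27], [-28.9, 13.1, -0.3, -0.27], [-29.0, 13.0, -0.3, -0.27], [-29.1, 12.8, -0.3, -0.27], [-29.1, 12.7, -0.3, -0.27]]
--
```

Request:
step_arm([
  [-28.7,13.6,0,-0.3],
  [-28.7,13.5,0,-0.3],
  [-28.8,13.4,0,-0.3],
  [-28.9,13.2,0,-0.3],
  [-28.9,13,0,-0.3],
  [-29,13,0,-0.3],
  [-29,12.8,0,-0.3],
  [-20,9,0,-0.1],
])

```text
time: 36.7
tool_pos: [0.566, 0.116, 0.1378]
tool_rot: [-0.028, 0.746, 0.664, -0.037]
contact_force: [0.8, -0.3, -2.4]
gripper_width: 0.32
```

Request:
step_arm([
  [0,0,0,0],
])

```text
time: 36.8
tool_pos: [0.5651, 0.1135, 0.135]
tool_rot: [-0.029, 0.747, 0.663, -0.038]
contact_force: [-0.9, 0.9, -1.8]
gripper_width: 0.319
```

```bash
python3 plan.py 20 .577 .114 .13 -7.2 .577 .114 .06 -7.2
```

```text
now [0.5651 0.1135 0.135 ] jaw -6.8 tilt [-0.096 -0.007 -0.995]
[[2.0, 12.1, 3.9, 0.38]]
--
[[0.3, 1.7, 17.4, -0.0], [0.3, 1.7, 17.4, -0.0], [0.3, 1.7, 17.4, -0.0], [0.3, 1.7, 17.4, -0.0]]
--
```

Request:
step_arm([
  [1,7,10,0.4],
  [1,7,15,0],
  [0.3,2,18,0],
  [0.3,2,18,0],
  [0.3,1.5,10,0],
  [0,0,0,0],
])

```text
time: 37.4
tool_pos: [0.5772, 0.1163, 0.057]
tool_rot: [-0.031, 0.748, 0.662, -0.042]
contact_force: [0.1, -2.1, 0.6]
gripper_width: 0.314
```

```bash
python3 plan.py 20 .5785 .114 .06 -7.2
```

```text
now [0.5772 0.1163 0.057 ] jaw -6.9 tilt [-0.104 -0.01  -0.995]
[[-2.1, 1.3, -3.0, 0.27]]
--
```

Request:
step_arm([
  [-2.5,1.5,-1,0.3],
  [0,0,1,0],
])

```text
time: 37.6
tool_pos: [0.5788, 0.1143, 0.057]
tool_rot: [-0.03, 0.749, 0.661, -0.043]
contact_force: [-3.6, -5.3, 12.8]
gripper_width: 0.32
```

Run:
```python
from ortho import *
im,K,E=wrist(); T=tool(); print(T[:3,3],T[:3,2])
s,d=grab_frame("side"); s=cv2.resize(s[150:300,170:320],None,fx=2.6,fy=2.6,interpolation=cv2.INTER_CUBIC)
im=np.vstack([im[:,60:460],np.zeros((6,400,3),np.uint8)]); s=cv2.resize(s,(390,390)); save(np.hstack([im,s]),"m9")
```

```text
[0.57874512 0.1143802  0.05703658] [-0.10446316 -0.0119802  -0.9944566 ]
```

View pics/m9.png

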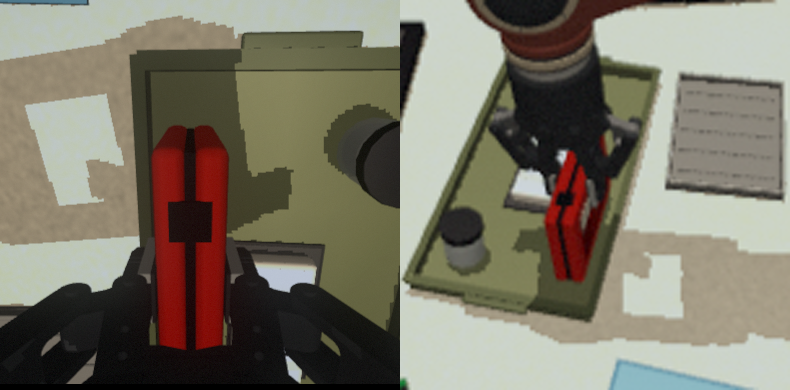

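Request:
step_arm([
  [0,0,0,0],
  [0,0,0,0],
  [0,0,0,0],
  [0,0,0,0],
  [0,0,0,0],
], claw=100)

```text
time: 38.2
tool_pos: [0.5784, 0.1158, 0.0552]
tool_rot: [-0.031, 0.749, 0.661, -0.043]
contact_force: [0.7, 0.1, 0.2]
gripper_width: 1.002
```

Request:
step_arm([
  [0,2,-15,0],
  [0,2,-25,0],
  [0,2,-35,0],
  [0,2,-40,0],
  [0,2,-40,0],
  [0,0,-30,0],
  [0,0,0,0],
])

```text
time: 38.9
tool_pos: [0.6092, 0.1166, 0.25]
tool_rot: [-0.03, 0.749, 0.661, -0.042]
contact_force: [0.2, 0.8, 0.2]
gripper_width: 0.998
```

```bash
cat > casefit.py <<'E'
from ortho import *
import sys
# fit a case's top by colour in the orthophoto at z (m): finds rect of bright-coloured pixels
def casefit(im,K,E,c,yaw,z,col):
    o=ortho(im,K,E,c,yaw,z,.05,.09)[16:,16:]; H=cv2.cvtColor(o,cv2.COLOR_RGB2HSV).astype(int); h,s=H[...,0],H[...,1]
    m=((h<8)|(h>172))&(s>150) if col=="red" else (h>100)&(h<128)&(s>120)
    m=cv2.morphologyEx(m.astype(np.uint8),cv2.MORPH_CLOSE,np.ones((25,25)))
    n,l,st,_=cv2.connectedComponentsWithStats(m); k=1+st[1:,4].argmax(); v,u=np.nonzero(l==k)
    (p,q,a)=cv2.minAreaRect(np.stack([u,v],1).astype(np.float32)); lx=(p[0]+16.5)/2-50; ly=90-(p[1]+16.5)/2
    t=np.radians(yaw); w=np.array(c)*1000+[np.cos(t)*lx-np.sin(t)*ly,np.sin(t)*lx+np.cos(t)*ly]
    print(col,"centre mm",w.round(1),"size",np.round(np.array(q)/2,1),"ang",round(a,1))
if __name__=="__main__":
    im,K,E=wrist(); casefit(im,K,E,(float(sys.argv[2]),float(sys.argv[3])),float(sys.argv[4]),float(sys.argv[5]),sys.argv[1]); T=tool(); print(T[:3,3].round(4),T[:3,2].round(3))
E
python3 casefit.py red .5758 .1131 -7.2 .09
python3 plan.py 36 .366 .353 .22 -9.1
```

```text
red centre mm [576.9 113.7] size [128.   33.5] ang 90.0
[0.6083 0.1165 0.2477] [-0.107 -0.011 -0.994]
now [0.6083 0.1165 0.2477] jaw -7.1 tilt [-0.107 -0.011 -0.994]
[[20.6, -26.6, 5.1, 0.2], [20.5, -26.6, 5.1, 0.2], [20.4, -26.7, 5.1, 0.2], [20.3, -26.8, 5.1, 0.2], [20.2, -26.9, 5.1, 0.2], [20.1, -26.9, 5.1, 0.2], [20.0, -27.0, 5.1, 0.2], [19.9, -27.1, 5.1, 0.2]]
[[19.8, -27.1, 5.1, 0.2], [19.7, -27.2, 5.1, 0.2]]
--
```

Request:
step_arm([
  [20.6,-26.6,2,0.2],
  [20.5,-26.6,2,0.2],
  [20.4,-26.7,2,0.2],
  [20.3,-26.8,2,0.2],
  [20.2,-26.9,2,0.2],
  [20,-26.9,2,0.2],
  [20,-27,2,0.2],
  [20,-27,2,0.2],
])

```text
time: 39.75
tool_pos: [0.4072, 0.308, 0.2387]
tool_rot: [-0.034, 0.76, 0.646, -0.052]
contact_force: [0.6, 0.3, -0.2]
gripper_width: 1.002
```

Request:
step_arm([
  [19.8,-20,2,0.2],
  [12,-10,2,0.2],
  [0,0,0,0],
])

```text
time: 40.05
tool_pos: [0.3759, 0.3461, 0.2322]
tool_rot: [-0.035, 0.761, 0.645, -0.057]
contact_force: [1.1, -0.2, 0.1]
gripper_width: 0.997
```

```bash
python3 casefit.py blue .366 .353 -9.1 .088
python3 plan.py 36 .366 .353 .12 -9.1
```

```text
blue centre mm [365.4 352.8] size [ 31.  125.1] ang 0.3
[0.3763 0.3454 0.2321] [-0.131 -0.021 -0.991]
now [0.3763 0.3454 0.2321] jaw -9.3 tilt [-0.131 -0.021 -0.991]
[[2.6, 0.7, 28.1, -0.05], [2.6, 0.7, 28.1, -0.05], [2.6, 0.7, 28.1, -0.05], [2.6, 0.7, 28.1, -0.05]]
--
```

Request:
step_arm([
  [2.6,0.2,28,0],
  [2.6,0,28,0],
  [2.6,0,28,0],
  [1,0,18,0],
  [0,0,0,0],
])

```text
time: 40.6
tool_pos: [0.3666, 0.3473, 0.1254]
tool_rot: [-0.034, 0.763, 0.643, -0.058]
contact_force: [-0.5, 0.1, 0.1]
gripper_width: 1.001
```

```bash
python3 plan.py 20 .3625 .353 .05 -9.3
```

```text
now [0.3666 0.3473 0.1254] jaw -9.6 tilt [-0.132 -0.024 -0.991]
[[2.1, 1.1, 18.8, -0.06], [2.1, 1.1, 18.8, -0.06], [2.1, 1.1, 18.8, -0.06], [2.1, 1.1, 18.8, -0.06]]
--
```

Request:
step_arm([
  [2.1,1.1,18.8,0],
  [2.1,1.1,18.8,0],
  [2.1,1.1,18.8,0],
  [2,1.1,17,0],
  [0,0,0,0],
])

```text
time: 41.1
tool_pos: [0.3679, 0.3508, 0.0531]
tool_rot: [-0.033, 0.765, 0.641, -0.056]
contact_force: [0.1, 0.1, -0.6]
gripper_width: 0.998
```

```bash
python3 plan.py 20 .3625 .353 .05 -9.3
```

```text
now [0.3679 0.3508 0.0531] jaw -9.9 tilt [-0.128 -0.022 -0.992]
[[1.4, -5.2, 3.7, -0.56]]
--
```

Request:
step_arm([
  [1.4,-5,3,-0.6],
  [0,0,0,0],
])

```text
time: 41.3
tool_pos: [0.3643, 0.353, 0.0526]
tool_rot: [-0.033, 0.761, 0.645, -0.055]
contact_force: [-0.5, 0.2, -0.9]
gripper_width: 1.0
```

Request:
step_arm([
  [0,0,0,0],
  [0,0,0,0],
  [0,0,0,0],
  [0,0,0,0],
  [0,0,0,0],
  [0,0,0,0],
], claw=0)

```text
time: 41.9
tool_pos: [0.3672, 0.3545, 0.0569]
tool_rot: [-0.032, 0.761, 0.646, -0.051]
contact_force: [0.3, -0.1, -1.8]
gripper_width: 0.319
```

Request:
step_arm([
  [0,0,1.5,0],
  [0,0,1,0],
  [0,0,1,0],
  [0,0,1,0],
  [0,0,1,0],
  [0,0,1,0],
])

```text
time: 42.5
tool_pos: [0.3673, 0.3546, 0.0568]
tool_rot: [-0.032, 0.761, 0.646, -0.052]
contact_force: [-1.4, -1.9, 7.0]
gripper_width: 0.317
```

```bash
python3 plan.py 20 .3625 .353 .05 -9.3
```

```text
now [0.3673 0.3546 0.0568] jaw -9.3 tilt [-0.121 -0.019 -0.992]
[[-2.0, -3.7, 7.3, 0.04]]
--
```

Request:
step_arm([
  [0,2.5,-20,0],
  [0,3.5,-30,0],
  [0,3.5,-30,0],
  [0,3.5,-30,0],
  [0,0,-15,0],
  [0,0,0,0],
])

```text
time: 43.1
tool_pos: [0.3909, 0.3522, 0.1756]
tool_rot: [-0.033, 0.761, 0.645, -0.061]
contact_force: [1.0, -0.6, -2.3]
gripper_width: 0.317
```

```bash
python3 plan.py 36 .5595 -.0245 .18 -7.2
```

```text
now [0.3909 0.3522 0.1756] jaw -9.2 tilt [-0.135 -0.027 -0.99 ]
[[-28.7, 18.9, -1.4, -0.17], [-28.8, 18.8, -1.4, -0.17], [-28.8, 18.7, -1.4, -0.17], [-28.9, 18.6, -1.4, -0.17], [-28.9, 18.5, -1.4, -0.17], [-29.0, 18.4, -1.4, -0.17], [-29.1, 18.4, -1.4, -0.17], [-29.1, 18.3, -1.4, -0.17]]
[[-29.2, 18.2, -1.4, -0.17], [-29.2, 18.1, -1.4, -0.17], [-29.3, 18.0, -1.4, -0.17], [-29.3, 17.9, -1.4, -0.17]]
--
```

Request:
step_arm([
  [-28.7,18.9,-6,-0.2],
  [-28.8,18.8,-6,-0.2],
  [-28.8,18.7,-6,-0.2],
  [-28.9,18.6,-6,-0.2],
  [-28.9,18.5,-5,-0.2],
  [-29,18.4,-5,-0.2],
  [-29,18.4,-5,-0.2],
  [-29,18.3,-5,-0.2],
])

```text
time: 43.9
tool_pos: [0.501, 0.0965, 0.1918]
tool_rot: [-0.042, 0.747, 0.66, -0.072]
contact_force: [0.9, 0.7, -1.7]
gripper_width: 0.319
```

Request:
step_arm([
  [-29,18,-4,-0.2],
  [-29,18,-4,-0.2],
  [-29,18,-4,-0.2],
  [-18,10,-2,0],
  [0,0,0,0],
])

```text
time: 44.4
tool_pos: [0.5501, -0.0216, 0.188]
tool_rot: [-0.049, 0.744, 0.662, -0.078]
contact_force: [-0.2, 0.1, -2.2]
gripper_width: 0.316
```

```bash
python3 plan.py 30 .5595 -.0245 .13 -7.2; python3 casefit.py blue .57 -.025 -7.2 .17; python3 casefit.py red .5758 .1131 -7.2 .09
```

```text
now [ 0.5501 -0.0216  0.188 ] jaw -6.4 tilt [-0.18  -0.029 -0.983]
[[0.5, 9.8, 27.7, 0.39], [0.6, 9.8, 27.7, 0.39]]
--
blue centre mm [548.9 -36.2] size [ 44.5 152. ] ang 0.0
[ 0.5493 -0.0204  0.1874] [-0.182 -0.029 -0.983]
red centre mm [569.3  79.4] size [60. 28.] ang 90.0
[ 0.5491 -0.0195  0.1878] [-0.182 -0.029 -0.983]
```

Run:
```python
from h import *
im,W=cloud("side"); H=cv2.cvtColor(im,cv2.COLOR_RGB2HSV).astype(int)
m=(H[...,0]>100)&(H[...,0]<130)&(H[...,1]>110)&(abs(W[...,0]-.55)<.1)&(abs(W[...,1]+.02)<.1)&(W[...,2]>.1)
P=W[m]*1000; print(len(P),P.min(0).round(),P.max(0).round())
y1=np.percentile(P[:,1],97); print(y1)
Q=P[P[:,1]>y1-14]
for a in range(100,260,10):
    q=Q[(Q[:,2]>=a)&(Q[:,2]<a+10)]
    if len(q)>3: print(a,len(q),np.percentile(q[:,0],[5,50,95]).round(1))
s=cv2.resize(im[100:300,170:370],(600,600),interpolation=cv2.INTER_CUBIC); save(s,"s10")
```

```text
699 [509. -82. 138.] [573.  40. 265.]
38.9241950258795
130 6 [540.3 552.9 558.4]
140 33 [533.2 544.5 558.9]
150 42 [535.2 548.3 561.3]
160 42 [536.3 547.3 561.6]
170 41 [538.2 549.7 563.7]
180 41 [540.5 554.5 566.2]
190 45 [541.1 552.3 566.3]
200 44 [543.5 554.7 568.5]
210 61 [544.2 557.6 570.9]
220 13 [546.1 548.7 554.2]
```

View pics/s10.png

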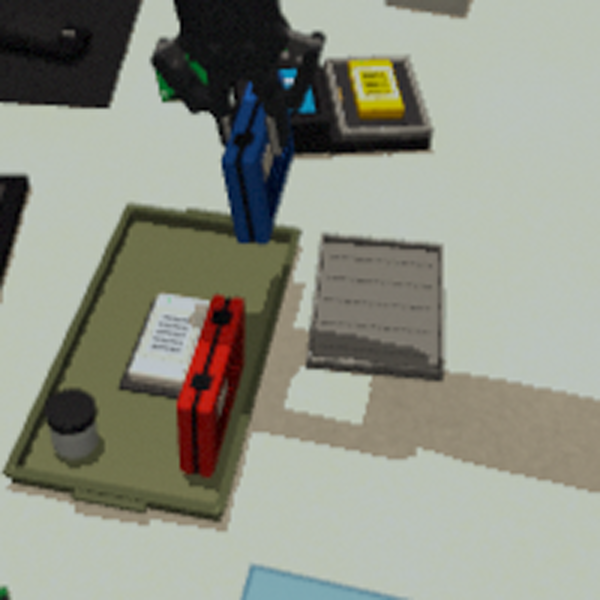

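```bash
python3 plan.py 20 .569 -.023 .11 -7.2 .569 -.023 .066 -7.2
```

```text
now [ 0.5493 -0.019   0.1884] jaw -6.2 tilt [-0.181 -0.029 -0.983]
[[0.4, 6.7, 14.7, 0.19], [0.4, 6.7, 14.7, 0.19], [0.4, 6.7, 14.7, 0.19], [0.5, 6.7, 14.7, 0.19], [0.5, 6.7, 14.7, 0.19]]
--
[[0.8, 2.6, 14.4, -0.0], [0.8, 2.6, 14.4, -0.0], [0.8, 2.6, 14.4, -0.0]]
--
```

Request:
step_arm([
  [-0.5,6.7,14,0.2],
  [-0.5,6.7,14,0.2],
  [0,6.7,14,0.2],
  [0,6.7,14,0.2],
  [0,6.7,14,0.2],
  [0,0,0,0],
])

```text
time: 45.15
tool_pos: [0.5681, -0.0224, 0.1038]
tool_rot: [-0.051, 0.747, 0.658, -0.079]
contact_force: [0.1, 1.4, -2.6]
gripper_width: 0.315
```

```bash
python3 plan.py 20 .569 -.023 .066 -7.2
```

```text
now [ 0.5681 -0.0224  0.1038] jaw -7.0 tilt [-0.185 -0.028 -0.982]
[[0.7, 3.9, 18.5, 0.1], [0.7, 3.9, 18.5, 0.1]]
--
```

Request:
step_arm([
  [0,3.5,15,0.1],
  [0,3.5,13,0],
  [0,1.5,7,0],
  [0,0,0,0],
])

```text
time: 45.55
tool_pos: [0.5702, -0.0247, 0.0646]
tool_rot: [-0.051, 0.748, 0.657, -0.079]
contact_force: [-0.3, 0.1, -2.5]
gripper_width: 0.317
```

```bash
python3 plan.py 20 .569 -.023 .06 -7.2
```

```text
now [ 0.5702 -0.0247  0.0646] jaw -7.1 tilt [-0.186 -0.028 -0.982]
[[1.8, -0.6, 4.7, 0.09]]
--
```

Request:
step_arm([
  [1.5,-0.5,3,0],
  [0,0,1.5,0],
])

```text
time: 45.75
tool_pos: [0.5695, -0.0234, 0.0605]
tool_rot: [-0.051, 0.748, 0.657, -0.079]
contact_force: [-0.4, -0.1, -2.8]
gripper_width: 0.319
```

Request:
step_arm([
  [0,0,1.5,0],
  [0,0,1,0],
])

```text
time: 45.95
tool_pos: [0.5698, -0.0236, 0.0599]
tool_rot: [-0.05, 0.748, 0.657, -0.078]
contact_force: [-2.2, -0.4, 2.8]
gripper_width: 0.32
```

Request:
step_arm([
  [0,0,1,0],
])

```text
time: 46.05
tool_pos: [0.5698, -0.0236, 0.0599]
tool_rot: [-0.05, 0.748, 0.657, -0.078]
contact_force: [-2.5, -0.1, 1.7]
gripper_width: 0.322
```

Request:
step_arm([
  [0,0,0,0],
  [0,0,0,0],
], claw=40)

```text
time: 46.25
tool_pos: [0.5707, -0.0238, 0.0608]
tool_rot: [-0.049, 0.748, 0.657, -0.078]
contact_force: [-0.3, 0.3, -0.1]
gripper_width: 0.4
```

Request:
step_arm([
  [0,0,0,0],
  [0,0,0,0],
], claw=50)

```text
time: 46.45
tool_pos: [0.5712, -0.0239, 0.0611]
tool_rot: [-0.048, 0.748, 0.657, -0.077]
contact_force: [0.1, 0.5, 0.2]
gripper_width: 0.501
```

Request:
step_arm([
  [0,0,0,0],
  [0,0,0,0],
], claw=60)

```text
time: 46.65
tool_pos: [0.5713, -0.0239, 0.0611]
tool_rot: [-0.048, 0.748, 0.657, -0.077]
contact_force: [0.1, 0.1, -0.0]
gripper_width: 0.592
```

Request:
step_arm([
  [0,0,0,0],
  [0,0,0,0],
], claw=75)

```text
time: 46.85
tool_pos: [0.5714, -0.0239, 0.061]
tool_rot: [-0.048, 0.748, 0.657, -0.077]
contact_force: [-0.5, 0.3, 0.1]
gripper_width: 0.749
```

Request:
step_arm([
  [0,0,0,0],
  [0,0,0,0],
  [0,0,0,0],
], claw=100)

```text
time: 47.15
tool_pos: [0.5716, -0.024, 0.0611]
tool_rot: [-0.048, 0.748, 0.657, -0.077]
contact_force: [-0.0, -0.7, 1.2]
gripper_width: 1.001
```

```bash
python3 plan.py 20 .565 -.024 .11 -7.2 .565 -.024 .25 -7.2
python3 - <<'E'
from h import *
im,W=cloud("side"); H=cv2.cvtColor(im,cv2.COLOR_RGB2HSV).astype(int)
m=(H[...,0]>100)&(H[...,0]<130)&(H[...,1]>110)&(abs(W[...,0]-.55)<.1)&(abs(W[...,1]+.02)<.1)&(W[...,2]>.0)
P=W[m]*1000; print(len(P),P.min(0).round(),P.max(0).round())
Q=P[P[:,1]>np.percentile(P[:,1],97)-14]
for a in range(0,130,10):
    q=Q[(Q[:,2]>=a)&(Q[:,2]<a+10)]
    if len(q)>3: print(a,len(q),np.percentile(q[:,0],[5,50,95]).round(1))
E
```

```text
now [ 0.5716 -0.024   0.0611] jaw -7.1 tilt [-0.178 -0.03  -0.984]
[[-1.1, -4.9, -15.6, 0.02], [-1.1, -4.9, -15.6, 0.02], [-1.1, -4.9, -15.6, 0.02]]
--
[[-1.1, -3.5, -19.7, -0.0], [-1.1, -3.5, -19.7, -0.0], [-1.1, -3.5, -19.7, -0.0], [-1.1, -3.5, -19.7, -0.0], [-1.1, -3.5, -19.7, -0.0], [-1.1, -3.5, -19.7, -0.0], [-1.1, -3.5, -19.7, -0.0]]
--
388 [540. -87.  14.] [579.  36. 155.]
60 4 [551.9 552.1 566.8]
70 23 [553.9 566.6 578.9]
80 46 [554.1 565.7 579.3]
90 24 [554.9 565.7 576.5]
```

Request:
step_arm([
  [-1,-3.5,-15,0],
  [-1,-3.5,-16,0],
  [-1,-3.5,-18,0],
  [-1,-3.5,-20,0],
  [-1,-3.5,-25,0],
  [-1,-3.5,-30,0],
  [-1,-3.5,-35,0],
  [0,0,-30,0],
])

```text
time: 48.0
tool_pos: [0.578, -0.0218, 0.2646]
tool_rot: [-0.048, 0.748, 0.657, -0.077]
contact_force: [1.0, -0.3, -0.8]
gripper_width: 0.996
```

Request:
step_arm([
  [0,0,-20,0],
  [0,0,0,0],
  [0,0,0,0],
])

```text
time: 48.3
tool_pos: [0.5841, -0.0214, 0.2964]
tool_rot: [-0.042, 0.749, 0.658, -0.072]
contact_force: [-1.3, 0.1, -0.4]
gripper_width: 0.996
```

Run:
```python
from casefit import *
im,K,E=wrist(); print(tool()[:3,3].round(3))
casefit(im,K,E,(.5758,.1131),-7.2,.09,"red"); casefit(im,K,E,(.5592,-.0261),-7.2,.09,"blue")
T,_=grab_frame("top")
o=np.hstack([ortho(im,K,E,(.57,.04),-7.2,.09,.08,.15),ortho(im,K,E,(.6193,.0364),-7.5,.023,.06,.15),ortho(T,np.array(camera_params("top")["mtx"]),np.array(camera_params("top")["extrinsics"]),(.439,-.355),8.9,.038,.06,.15)]); save(o,"fin")
for l in ("screw_jar",):
  b=boxes_of("top",l)[:1]; print(b)
```

```text
[ 0.584 -0.021  0.296]
red centre mm [574.  93.] size [88.1 33.5] ang 89.6
blue centre mm [563.5 -24.6] size [ 31.5 126.7] ang 0.6
[{'box': [172.1, 126.8, 152.2, 87.1], 'p': 0.58}]
```

View pics/fin.png

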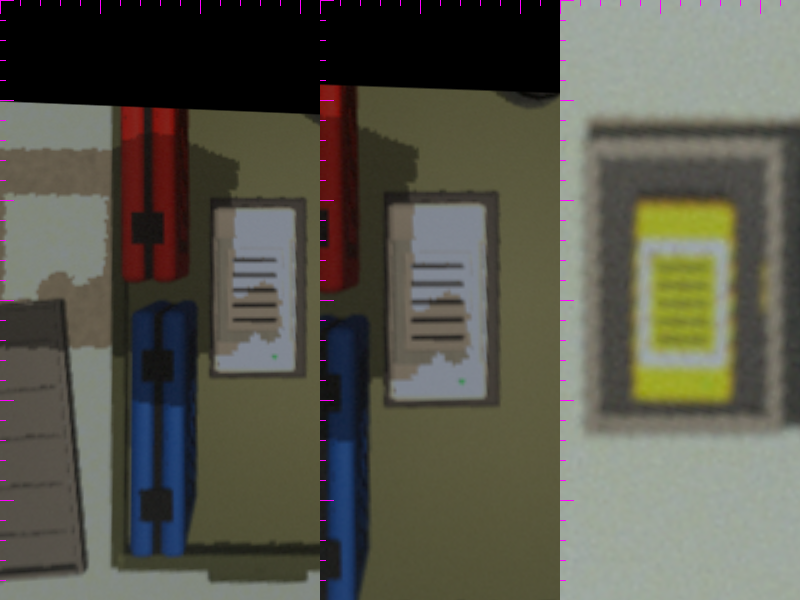

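```bash
python3 -c "
from plant import *; print(job_done(), state()['time'])"
```

```text
the job is handed in; nothing more can be done
the job is handed in; nothing more can be done
```

The job is handed in, finished at about 48 s of the 131 s. I stood both cases on the mat and laid the yellow SSD in the imager's bay. The white SSD then went onto the rubber pad, and both cases went back in front of it.

My last checks came from the cameras:

| Thing | Where it ended |
|---|---|
| Yellow SSD | flat, about 3 mm from the bay's centre |
| White SSD | flat and lengthwise, about 2.5 mm from the pad's centre |
| Red case | about 1–2 mm from its measured start, upright and square |
| Blue case | about 2 mm from its measured start, upright and square, about 14 mm from red |

- **Tool tilt:** the tool drifted to about 10° of tilt over the run. The blue case was held leaning about 9° while carried, so I opened the fingers in stages and it settled upright.
- **Red case:** the last wrist view cut off part of it, so its final automatic fit was not valid. Its figure comes from the full view just after it was placed; the end still in view at the finish showed no change.
- **Screw jar:** the last network search for it returned the tray's box instead, so I have no measured final position. It was standing in its corner in the last side view, before the blue case was set down, and the arm was never moved near it.

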